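# Box up the jumbo dominoes, snap the lid on and scan its label

### The arm

A 6-joint arm with a two-finger parallel gripper is mounted at the origin on the work surface. World frame = base frame: x ahead of the robot, y to its left, z up, the work surface at z = 0. Lengths are in m, angles in rad, forces in N, time in s.
With the tool pointing down it reaches from about 0.375 to 0.975 m from the base axis. Payload 3.8 kg.
Tool frame: the origin (TCP) lies on the mounting face of the last link; the fingertips stand 173 mm ahead of it and the grasp point (between the pads) lies 155 mm ahead of it; z points along the fingers, y is the line along which they close (so a half turn about z gives the same grasp; the last joint's range is limited). The gripper opens to 85 mm and grips with 20 to 120 N. Pads are 22 mm wide; open, the fingers measure 114 mm over their backs; the gripper's body (76 mm by 85 mm) begins 54 mm behind the grasp point. The pads swing forward as they close: fully open they stand 13 mm farther back than shut.
Start: joints at [1.068, 0.264, 1.604, -0, 1.274, -0.037], TCP at [0.303, 0.603, 0.405] pointing down, gripper open.
Joint ranges: [-2.63, 2.63], [-0.94, 2.18], [0.31, 2.57], [-1.31, 4.45], [0, 2.66], [-2.55, 2.55]. Speed limits (rad/s): [2.57, 2.57, 3.14, 3.14, 3.14, 3.14].

### API

Orientations are given as a rotation vector (axis times angle).
In Python, from workcell import bot gives the robot as it stands.
- The arm moves only by the tool drive_tool, never from a script. Its argument "increments" is a list of rows, each an object with "delta_pos": the shift along the tool's x, y, z in mm, a list of three; "turn": the turn about the tool's z in rad; "jaw": the opening, from -1 (shut) to 1 (fully open). A call has 1 to 8 rows; each row shifts and turns the commanded pose from where the row before left it, along the tool's axes as they then stand; what a row does not reach is not made up. A row lasts 1/12 s, in which the tool goes at most 41.7 mm and 7.16 degrees, less where a joint would pass 70% of its speed; a pose out of reach is approached as far as the arm can. A call is refused whole if a number of a shift passes 41.7 or a number of a turn 0.125, either way. A call with a gripper value outside its range is refused whole. The fingers move at their own pace and stop on an object; "grip_force" is the grip in N (left out, the last holds). Time passes only in rows, so rows that do not move let the fingers close. It gives the time, the measured TCP pose, the force, the opening and the grip force at its end, in the units of the state.
- bot.read_state(): the state, without advancing time (a new reading comes with each control period).
- bot.read_camera(name): name is "side" or "top" or "wrist"; returns a dict with "pixels" (384x512x3 uint8, red, green, blue), "fovy" (degrees; the focal length in pixels is half the picture's height over the tangent of half this angle, whatever the lens; pixels are square), "cx", "cy" (the principal point, pixels), "camera_from_world" (4x4, takes a point from world to camera coordinates); the wrist camera has in their place "hand_eye" (4x4, takes a point from camera to tool coordinates, whose origin is the TCP and whose axes are the flange's). Camera axes: x right, y down, z forward; pixel columns grow to the right and rows downward; lengths in m; the calibration is good to about 2 mm. A picture is of the moment at which its call begins: read the wrist's pose just before it. There is no depth.
- bot.finish_job(): hands the job in; it is judged then, once.
The state is a dict: "time": time; "q": joint angles; "joint_vel": joint speeds; "joint_torque": joint torques, N m; "tool_pos": TCP position; "tcp_rot": TCP orientation; "wrist_force": force on the tool from outside, world axes, zero at the start; "torque": the same for the moment, N m; "width": opening from 0.0 (shut) to 1.0 (fully open); "grip_force": force on a finger pad.
Only numpy, scipy, OpenCV 4.12 (cv2) and the standard library are available. Lean on these libraries where they do the work, as an engineer would, in place of code of your own. Each camera call takes 0.05 s, during which the arm holds its last target. There are 200 camera calls.

### The job

Game night is over: put every jumbo domino that is out on the console into the white takeaway tub, then set the blue lid on the tub and press it until both orange end catches have snapped over it and it sits fully home and level. After that pick up the green scanner wand, hold it level and still for two seconds with its window straight above the middle of the lid's code label and about 6 cm up, then put the wand back upright on the middle of its grey mat, lying along the mat, and let go. Leave the owl, the glass tumbler and the yellow dice cup where they stand.

Things in the scene. Friction and masses are not known exactly. Their poses are not given: they have to be found in the camera images.
- tub: White open takeaway tub, fixed to the console. Outer 210 (x) x 160 (y) x 75 high; inside 200 x 150 x 70, walls and floor 5. Origin: centre of its underside. An orange spring catch stands at each end (+x, -x). A lid merely laid on rests on the catch heads, its origin about 74 mm above the tub's origin; snapped home, it is 63 mm above and centred.
- catch_a (a joint): Orange spring catch, 60 wide (y), at the tub's +x end, head leaning outwards, up to 94 mm high; its nose is 106.5 mm from the tub's centre and 80.5 mm up. Value: how far it is pushed outwards (m), 0 free, 0 to 0.001 when snapped over the lid. The lid's end edge slides down the sloped head, pushing the catch out some 4 mm (5 to 10 N of push per catch), then the nose snaps in over the lid's plate.
- catch_b (a joint): Orange spring catch, 60 wide (y), at the tub's -x end, head leaning outwards, up to 94 mm high; its nose is 106.5 mm from the tub's centre and 80.5 mm up. Value: how far it is pushed outwards (m), 0 free, 0 to 0.001 when snapped over the lid. The lid's end edge slides down the sloped head, pushing the catch out some 4 mm (5 to 10 N of push per catch), then the nose snaps in over the lid's plate.
- lid: Blue rigid lid, about 150 g, lying right way up. Plate 220 (x) x 166 (y) x 4, underside 12 mm above the origin; below it a plug 196 x 145 x 12 that enters the tub's mouth. Origin: centre of the plug's underside. White grip bar on top in the centre, 60 long (x), 18 wide (y), 16 to 42 mm above the origin. Fits either way round, its x along the tub's x; may be pressed anywhere on top.
- wand: Scanner wand, about 180 g, 167 long (x), 40 high, standing on two feet. Origin: on the plane of its underside, mid-length. Green head at +x (x 27 to 83, 64 wide); black handle (x -85 to 29, 30 wide along y, 12 to 38 mm high); green foot under the rear end (x -84 to -60, 50 wide). Grip the handle across y at x = 0 to 10. It looks straight down (-z) through the window under its head.
- label (a point): Centre of the white code label with black bars (50 x 70) on the lid's upper face, 70 mm from the lid's centre along the lid's +x and 16 mm above its origin.
- window (a point): Centre of the wand's scanning window in the underside of the head, 55 mm along the wand's +x from its origin, at the height of its underside.
- mat: Fixed thin grey charging mat with a black rubber edge, 220 (x) x 110 (y) x 4 high, on which the wand lies along x. Origin: centre of its underside.
- domino1: Cream jumbo domino with red pips, 66 (x) x 34 (y) x 18 high, 35 g, lying flat on the console. Origin: centre of its underside. Absent (None) in some runs.
- domino2: Cream jumbo domino with red pips, 66 (x) x 34 (y) x 18 high, 35 g, lying flat on the console. Origin: centre of its underside. Absent (None) in some runs.
- domino3: Cream jumbo domino with red pips, 66 (x) x 34 (y) x 18 high, 35 g, lying flat on the console. Origin: centre of its underside. Absent (None) in some runs.
- domino4: Cream jumbo domino with red pips, 66 (x) x 34 (y) x 18 high, 35 g, lying flat on the console. Origin: centre of its underside. Absent (None) in some runs.
- domino5: Cream jumbo domino with red pips, 66 (x) x 34 (y) x 18 high, 35 g, lying flat on the console. Origin: centre of its underside. Absent (None) in some runs.
- owl: White and blue ceramic owl figurine, 72 across, 126 high. Bystander: leave it. Origin: centre of its underside.
- tumbler: Clear glass tumbler, 74 across, 95 high. Bystander: leave it. Origin: centre of its underside.
- dice_cup: Yellow plastic dice cup standing mouth down, 84 across, 95 high. Bystander: leave it. Origin: centre of its underside.
Mind the look-alikes: they are no part of the job. Leave any black or brown look-alike of the domino4 alone.

How it is judged:
By the outcome, as a careful person would: the job done as asked, in the order asked, and still so for the second after the job is handed in, with the robot touching nothing.
Of domino1, domino2, domino3, domino4, domino5 only 3 to 5 are there at a start; the rules pass over those that are not, and their reading is None.
At some moment in a run one of domino1, domino2, domino3, domino4, domino5, wand may be knocked a few centimetres aside while the robot is not near it.
It also fails if it takes over 210 s, if anything falls off the work surface, if the arm or the gripper's body presses on something with over 40 N, if the wrist force passes 120 N, or if a joint passes its speed limit or range.

## Working session

There is one attempt and no reset: what is moved stays moved. The work goes in short steps, Python scripts to look and compute and a tool call to move; the robot and the scene stay as the last step left them, time stands still between calls to the robot, and variables do not carry over. Pictures are saved under pics/ and viewed, at most 14 in all, crops included, and the job is handed in when it is done.

Besides the shell and the picture viewer there is one more tool, called after "Request:" in YAML: its name, and indented under it one key for each argument. drive_tool: Moves the arm, as the interface text tells. Its arguments: {"type":"object","properties":{"increments":{"type":"array"},"grip_force":{"type":"number"}},"required":["increments"]}

```bash
ls; mkdir -p pics; cat > h.py <<'E'
import numpy as np, cv2
from scipy.spatial.transform import Rotation as R
from workcell import bot
def snap(n,f):
    s=bot.read_state(); c=bot.read_camera(n)
    cv2.imwrite('pics/'+f+'.png',cv2.cvtColor(c['pixels'],cv2.COLOR_RGB2BGR))
    T=np.eye(4)
    if n=='wrist':
        W=np.eye(4);W[:3,:3]=R.from_rotvec(s['tcp_rot']).as_matrix();W[:3,3]=s['tool_pos'];T=np.linalg.inv(W@c['hand_eye'])
    else: T=c['camera_from_world']
    np.savez('pics/'+f+'.npz',T=T,fovy=c['fovy'],cx=c['cx'],cy=c['cy'])
    return c
def px2w(f,u,v,z):
    d=np.load('pics/'+f+'.npz');fl=192/np.tan(np.radians(d['fovy'])/2)
    W=np.linalg.inv(d['T']);r=W[:3,:3]@np.array([(u-d['cx'])/fl,(v-d['cy'])/fl,1]);o=W[:3,3]
    return (o+r*(z-o[2])/r[2])
def w2px(f,p):
    d=np.load('pics/'+f+'.npz');fl=192/np.tan(np.radians(d['fovy'])/2)
    q=d['T']@np.append(p,1);return q[0]/q[2]*fl+d['cx'],q[1]/q[2]*fl+d['cy']
E
python3 - <<'E'
from h import *
for n in ['top','side','wrist']: snap(n,n+'0')
for n in ['top','side','wrist']:
    d=np.load(f'pics/{n}0.npz');print(n,d['fovy'],d['cx'],d['cy'],np.linalg.inv(d['T']).round(3).tolist())
print(bot.read_state())
for n in ['top','side']:
    i=cv2.imread(f'pics/{n}0.png');cv2.imwrite(f'pics/{n}0b.png',cv2.resize(i,(800,600),interpolation=cv2.INTER_CUBIC))
E
```

```text
pics
top 57.367682854485835 251.27919755061663 195.4951638431789 [[0.006, -0.982, 0.189, 0.403], [-0.999, -0.012, -0.032, 0.006], [0.034, -0.189, -0.981, 0.896], [0.0, 0.0, 0.0, 1.0]]
side 52.76327129692905 262.11384972982563 189.19565342204157 [[0.945, -0.189, 0.266, 0.333], [-0.326, -0.571, 0.753, -0.731], [0.01, -0.799, -0.601, 0.629], [0.0, 0.0, 0.0, 1.0]]
wrist 67.69153887143102 254.83967711283304 185.92851699019621 [[0.448, 0.856, 0.257, 0.237], [0.894, -0.428, -0.131, 0.636], [-0.002, 0.289, -0.957, 0.374], [0.0, 0.0, 0.0, 1.0]]
{'time': 0.15, 'q': array([ 1.06811218e+00,  2.64589661e-01,  1.60505950e+00, -3.78422573e-06,
        1.27373874e+00, -3.68637531e-02]), 'joint_vel': array([-0.00063675, -0.00205343, -0.00317508, -0.00055125,  0.0024715 ,
       -0.00170114]), 'joint_torque': array([ 1.23166861e-03, -5.15907168e+01, -3.67959595e+01, -2.20707857e-04,
        8.14203144e-03, -4.56209364e-05]), 'tool_pos': array([0.30303158, 0.60285622, 0.40364177]), 'tcp_rot': array([-7.24999766e-01, -3.05630304e+00,  2.71906766e-03]), 'wrist_force': array([-0.15329965, -0.51338987,  0.1064045 ]), 'torque': array([ 0.01312275, -0.00346499, -0.01192689]), 'grip_force': 0.0, 'width': 1.0010375283288815}
```

View pics/top0b.png

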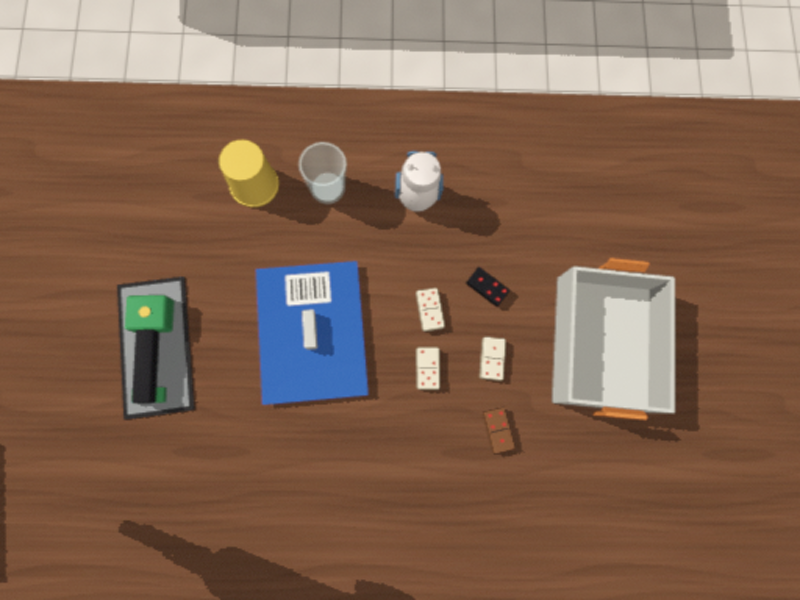

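View pics/side0b.png

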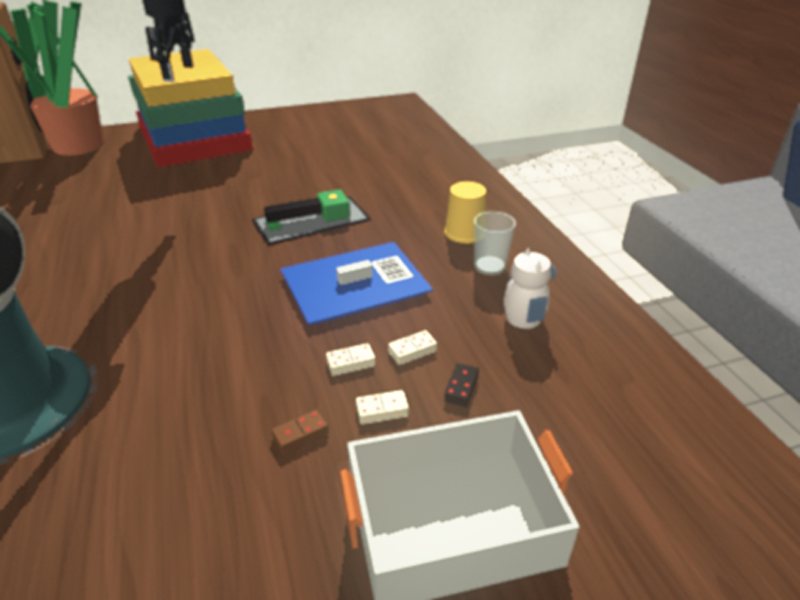

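```bash
cat > seg.py <<'E'
from h import *
def rect(f,mask,z,amin=60):
    out=[]
    for c in cv2.findContours(mask.astype(np.uint8),cv2.RETR_EXTERNAL,cv2.CHAIN_APPROX_NONE)[0]:
        if cv2.contourArea(c)<amin: continue
        w=np.array([px2w(f,u,v,z)[:2] for u,v in c[:,0].astype(float)])
        (x,y),(a,b),t=cv2.minAreaRect((w*1000).astype(np.float32))
        if a<b: a,b,t=b,a,t-90
        t=(t+90)%180-90
        out.append((round(x,1),round(y,1),round(a,1),round(b,1),round(t,1),tuple(c[:,0].mean(0).round(0))))
    return out
E
python3 - <<'E'
from seg import *
i=cv2.imread('pics/top0.png');h=cv2.cvtColor(i,cv2.COLOR_BGR2HSV);H,S,V=[h[...,k].astype(int) for k in range(3)]
b,g,r=[i[...,k].astype(int) for k in range(3)]
k=np.ones((5,5),np.uint8)
roi=np.zeros(H.shape,bool);roi[150:330,:345]=1
m=((V>150)&(S<110)&roi).astype(np.uint8);print('dom',rect('top0',cv2.morphologyEx(m,cv2.MORPH_CLOSE,k),.018))
m=((H>100)&(H<130)&(S>130)&(V>60)&roi).astype(np.uint8);print('lid',rect('top0',cv2.morphologyEx(m,cv2.MORPH_CLOSE,k),.016,500))
m=((H>45)&(H<85)&(S>100)&(V>40)&roi);print('green',rect('top0',m,.044))
m=((V<45)&roi);print('black',rect('top0',m,.04,100))
m=((H>5)&(H<16)&(S>190)&(V>150));print('orange',rect('top0',m,.09,20))
for n,p in dict(tubrim=[(565,268),(673,276),(674,412),(555,402)],).items():
    print(n,[px2w('top0',u/1.5625,v/1.5625,.075).round(3).tolist() for u,v in p])
print('tubfloor',[px2w('top0',u/1.5625,v/1.5625,.005).round(3).tolist() for u,v in [(604,296),(648,300),(648,404),(603,400)]])
print('mat',[px2w('top0',u/1.5625,v/1.5625,.004).round(3).tolist() for u,v in [(118,285),(185,278),(194,409),(125,417)]])
print('bar',[px2w('top0',u/1.5625,v/1.5625,.042).round(3).tolist() for u,v in [(303,311),(314,310),(316,347),(304,349)]])
print('label',[px2w('top0',u/1.5625,v/1.5625,.016).round(3).tolist() for u,v in [(285,274),(329,271),(331,302),(288,305)]])
a=i[150:300,240:340];cv2.imwrite('pics/c1.png',cv2.resize(a,None,fx=4,fy=4,interpolation=cv2.INTER_CUBIC))
E
```

```text
dom [(472.2, -77.6, 65.1, 35.3, -0.1, (np.float64(273.0), np.float64(235.0))), (488.6, -182.7, 66.5, 38.0, -6.3, (np.float64(315.0), np.float64(229.0))), (568.2, -82.0, 68.0, 36.5, 9.6, (np.float64(275.0), np.float64(197.0))), (502.7, 356.5, 199.3, 89.6, 8.3, (np.float64(88.0), np.float64(216.0))), (563.2, 115.7, 126.0, 73.7, 2.5, (np.float64(197.0), np.float64(194.0)))]
lid [(529.7, 109.6, 218.8, 165.0, 5.6, (np.float64(198.0), np.float64(213.0)))]
green [(549.8, 357.7, 70.9, 56.8, -89.2, (np.float64(95.0), np.float64(200.0)))]
black [(469.3, 356.1, 110.2, 30.5, 2.1, (np.float64(94.0), np.float64(235.0))), (600.7, -173.8, 60.4, 32.7, 51.9, (np.float64(313.0), np.float64(184.0)))]
orange []
tubrim [[0.624, -0.29, 0.075], [0.613, -0.46, 0.075], [0.404, -0.443, 0.075], [0.417, -0.264, 0.075]]
tubfloor [[0.595, -0.379, 0.005], [0.589, -0.453, 0.005], [0.417, -0.439, 0.005], [0.422, -0.365, 0.005]]
mat [[0.603, 0.428, 0.004], [0.616, 0.32, 0.004], [0.404, 0.29, 0.004], [0.391, 0.396, 0.004]]
bar [[0.557, 0.119, 0.042], [0.558, 0.102, 0.042], [0.5, 0.097, 0.042], [0.497, 0.116, 0.042]]
label [[0.623, 0.154, 0.016], [0.629, 0.083, 0.016], [0.577, 0.078, 0.016], [0.571, 0.147, 0.016]]
```

```bash
cat > p.py <<'E'
from h import *
import sys
def plan(x,y,z,yaw,n=None,state=None):
    """target TCP mm, yaw deg of tool y axis (mod 180); prints equal rows"""
    s=bot.read_state(); M=R.from_rotvec(s['tcp_rot']).as_matrix()
    p=s['tool_pos']*1000 if state is None else np.array(state[:3],float)
    cur=np.degrees(np.arctan2(M[1,1],M[0,1])) if state is None else state[3]
    d=(yaw-cur+90)%180-90; turn=-np.radians(d)
    D=np.array([x,y,z])-p
    n0=max(np.ceil(np.abs(D).max()/36),np.ceil(np.linalg.norm(D)/40),np.ceil(abs(turn)/.12),1); n=int(n or n0)
    print('from',p.round(1),round(cur,1),'rows',n,'turn/row',round(turn/n,4),'tilt',M[:,2].round(3),'q',s['q'].round(2),'w',round(s['width'],2),'F',s['wrist_force'].round(1))
    for k in range(n):
        a=np.radians(cur+d*k/n); Y=np.array([np.cos(a),np.sin(a),0]);Z=np.array([0,0,-1.]);X=np.cross(Y,Z)
        print([round(float(v),1) for v in (D/n@X,D/n@Y,D/n@Z)])
    return (x,y,z,cur+d)
E
python3 - <<'E'
from p import *
a=plan(490,-184,320,84); b=plan(490,-184,174,84,6,a)
E
```

```text
from [303.  602.9 403.6] 63.3 rows 22 turn/row -0.0164 tilt [-0.001 -0.002 -1.   ] q [ 1.07  0.26  1.61 -0.    1.27 -0.04] w 1.0 F [-0.2 -0.5  0.1]
[-23.7, -28.1, 3.8]
[-23.2, -28.5, 3.8]
[-22.7, -28.9, 3.8]
[-22.2, -29.3, 3.8]
[-21.8, -29.6, 3.8]
[-21.3, -30.0, 3.8]
[-20.8, -30.3, 3.8]
[-20.3, -30.7, 3.8]
[-19.8, -31.0, 3.8]
[-19.3, -31.3, 3.8]
[-18.7, -31.6, 3.8]
[-18.2, -31.9, 3.8]
[-17.7, -32.2, 3.8]
[-17.2, -32.5, 3.8]
[-16.6, -32.8, 3.8]
[-16.1, -33.1, 3.8]
[-15.5, -33.3, 3.8]
[-15.0, -33.6, 3.8]
[-14.4, -33.8, 3.8]
[-13.9, -34.0, 3.8]
[-13.3, -34.3, 3.8]
[-12.8, -34.5, 3.8]
from [ 490. -184.  320.] 84.0 rows 6 turn/row -0.0 tilt [-0.001 -0.002 -1.   ] q [ 1.07  0.26  1.61 -0.    1.27 -0.04] w 1.0 F [-0.2 -0.5  0.1]
[0.0, 0.0, 24.3]
[0.0, 0.0, 24.3]
[0.0, 0.0, 24.3]
[0.0, 0.0, 24.3]
[0.0, 0.0, 24.3]
[0.0, 0.0, 24.3]
```

Request:
drive_tool:
  increments:
    - {"delta_pos": [-24,-28,4],"turn": -0.016,"jaw": 0.3}
    - {"delta_pos": [-23,-28.5,4],"turn": -0.016,"jaw": 0.3}
    - {"delta_pos": [-23,-29,4],"turn": -0.016,"jaw": 0.3}
    - {"delta_pos": [-22,-29,4],"turn": -0.016,"jaw": 0.3}
    - {"delta_pos": [-22,-30,4],"turn": -0.016,"jaw": 0.3}
    - {"delta_pos": [-21,-30,4],"turn": -0.016,"jaw": 0.3}
    - {"delta_pos": [-21,-30,4],"turn": -0.016,"jaw": 0.3}
    - {"delta_pos": [-20,-31,4],"turn": -0.016,"jaw": 0.3}

```text
time: 0.82
tool_pos: [0.3707, 0.315, 0.3723]
tcp_rot: [0.526, 3.097, -0.0]
wrist_force: [0.7, 0.5, 0.3]
width: 0.65
grip_force: 0.0
```

Request:
drive_tool:
  increments:
    - {"delta_pos": [-20,-31,4],"turn": -0.016,"jaw": 0.3}
    - {"delta_pos": [-19,-31,4],"turn": -0.016,"jaw": 0.3}
    - {"delta_pos": [-19,-32,4],"turn": -0.016,"jaw": 0.3}
    - {"delta_pos": [-18,-32,4],"turn": -0.016,"jaw": 0.3}
    - {"delta_pos": [-18,-32,4],"turn": -0.016,"jaw": 0.3}
    - {"delta_pos": [-17,-32,4],"turn": -0.016,"jaw": 0.3}
    - {"delta_pos": [-17,-33,4],"turn": -0.016,"jaw": 0.3}
    - {"delta_pos": [-16,-33,4],"turn": -0.016,"jaw": 0.3}

```text
time: 1.48
tool_pos: [0.4378, 0.0288, 0.3405]
tcp_rot: [0.328, 3.124, 0.0]
wrist_force: [0.8, 1.0, 0.1]
width: 0.647
grip_force: 0.0
```

```bash
python3 - <<'E'
from p import *
a=plan(490,-184,320,84)
E
```

```text
from [437.8  28.8 340.5] 78.0 rows 6 turn/row -0.0174 tilt [ 0.  0. -1.] q [ 0.01 -0.14  2.16  0.    1.13 -1.35] w 0.65 F [0.8 1.  0.1]
[-15.9, -32.9, 3.4]
[-15.3, -33.2, 3.4]
[-14.7, -33.4, 3.4]
[-14.1, -33.7, 3.4]
[-13.5, -33.9, 3.4]
[-13.0, -34.1, 3.4]
```

Request:
drive_tool:
  increments:
    - {"delta_pos": [-16,-33,3.4],"turn": -0.017,"jaw": 0.3}
    - {"delta_pos": [-15,-33,3.4],"turn": -0.017,"jaw": 0.3}
    - {"delta_pos": [-15,-33,3.4],"turn": -0.017,"jaw": 0.3}
    - {"delta_pos": [-14,-34,3.4],"turn": -0.017,"jaw": 0.3}
    - {"delta_pos": [-14,-34,3.4],"turn": -0.017,"jaw": 0.3}
    - {"delta_pos": [-13,-34,3.4],"turn": -0.017,"jaw": 0.3}
    - {"delta_pos": [0,0,0],"turn": 0,"jaw": 0.3}

```text
time: 2.07
tool_pos: [0.4912, -0.1872, 0.3199]
tcp_rot: [0.174, 3.136, -0.004]
wrist_force: [0.1, 0.0, 0.4]
width: 0.651
grip_force: 0.0
```

```bash
python3 - <<'E'
from p import *
a=plan(490,-184,174,84,6)
c=snap('wrist','w1');d=snap('top','t1')
a=np.hstack([cv2.resize(cv2.imread('pics/w1.png'),(400,300)),cv2.resize(cv2.imread('pics/t1.png'),(400,300))])
cv2.imwrite('pics/v1.png',a)
E
```

```text
from [ 491.2 -187.2  319.9] 83.6 rows 6 turn/row -0.0011 tilt [ 0.001 -0.003 -1.   ] q [-0.41  0.05  2.01 -0.    1.08 -1.87] w 0.65 F [0.1 0.  0.4]
[0.3, 0.5, 24.3]
[0.3, 0.5, 24.3]
[0.3, 0.5, 24.3]
[0.3, 0.5, 24.3]
[0.3, 0.5, 24.3]
[0.3, 0.5, 24.3]
```

View pics/v1.png

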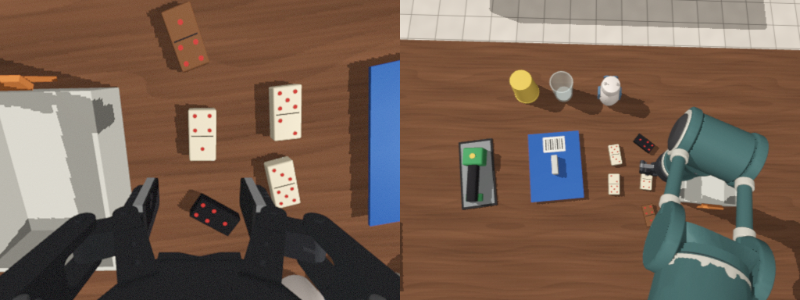

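```bash
python3 - <<'E'
from seg import *
i=cv2.imread('pics/w1.png');h=cv2.cvtColor(i,cv2.COLOR_BGR2HSV)
m=((h[...,2]>150)&(h[...,1]<110)).astype(np.uint8);m[:,:170]=0;m=cv2.morphologyEx(m,cv2.MORPH_CLOSE,np.ones((5,5)))
for r in rect('w1',m,.018): print(r)
print(w2px('w1',[.4912,-.1872,.02]))
E
```

```text
(759.6, -51.6, 75.9, 28.5, 56.9, (np.float64(388.0), np.float64(372.0)))
(565.1, -82.0, 73.1, 35.4, 11.1, (np.float64(362.0), np.float64(233.0)))
(487.4, -183.4, 67.0, 34.4, -5.7, (np.float64(259.0), np.float64(172.0)))
(471.2, -79.1, 66.8, 37.5, 0.7, (np.float64(367.0), np.float64(142.0)))
(np.float64(255.36902748966557), np.float64(177.83172192546976))
```

Request:
drive_tool:
  increments:
    - {"delta_pos": [4,3,29],"turn": 0,"jaw": 0.3}
    - {"delta_pos": [0,0,29],"turn": 0,"jaw": 0.3}
    - {"delta_pos": [0,0,29],"turn": 0,"jaw": 0.3}
    - {"delta_pos": [0,0,29],"turn": 0,"jaw": 0.3}
    - {"delta_pos": [0,0,30],"turn": 0,"jaw": 0.3}
    - {"delta_pos": [0,0,0],"turn": 0,"jaw": 0.3}
    - {"delta_pos": [0,0,0],"turn": 0,"jaw": -0.6}
    - {"delta_pos": [0,0,0],"turn": 0,"jaw": -0.6}
  grip_force: 35

```text
time: 2.83
tool_pos: [0.4865, -0.1778, 0.1747]
tcp_rot: [-0.167, -3.136, -0.001]
wrist_force: [-5.3, 2.4, 4.0]
width: 0.387
grip_force: 35.8
```

Request:
drive_tool:
  increments:
    - {"delta_pos": [0,0,0],"turn": 0,"jaw": -0.6}
    - {"delta_pos": [0,0,0],"turn": 0,"jaw": -0.6}
    - {"delta_pos": [0,0,-15],"turn": 0,"jaw": -0.6}
    - {"delta_pos": [0,0,-30],"turn": 0,"jaw": -0.6}
    - {"delta_pos": [0,0,-35],"turn": 0,"jaw": -0.6}
    - {"delta_pos": [0,0,-35],"turn": 0,"jaw": -0.6}
    - {"delta_pos": [0,0,-35],"turn": 0,"jaw": -0.6}
    - {"delta_pos": [0,0,0],"turn": 0,"jaw": -0.6}

```text
time: 3.5
tool_pos: [0.4894, -0.1798, 0.3334]
tcp_rot: [0.168, 3.123, -0.008]
wrist_force: [1.8, -0.4, -0.3]
width: 0.388
grip_force: 35.5
```

```bash
python3 - <<'E'
from p import *
a=plan(575,-360,325,90)
c=snap('wrist','w2');cv2.imwrite('pics/v2.png',cv2.resize(cv2.imread('pics/w2.png'),(800,600),interpolation=cv2.INTER_CUBIC))
E
```

```text
from [ 489.4 -179.8  333.4] 83.8 rows 6 turn/row -0.018 tilt [ 0.014 -0.006 -1.   ] q [-0.4   0.03  2.01  0.    1.09 -1.86] w 0.39 F [ 1.8 -0.4 -0.3]
[-17.4, -28.3, 1.4]
[-16.9, -28.6, 1.4]
[-16.4, -28.9, 1.4]
[-15.9, -29.2, 1.4]
[-15.3, -29.5, 1.4]
[-14.8, -29.8, 1.4]
```

View pics/v2.png

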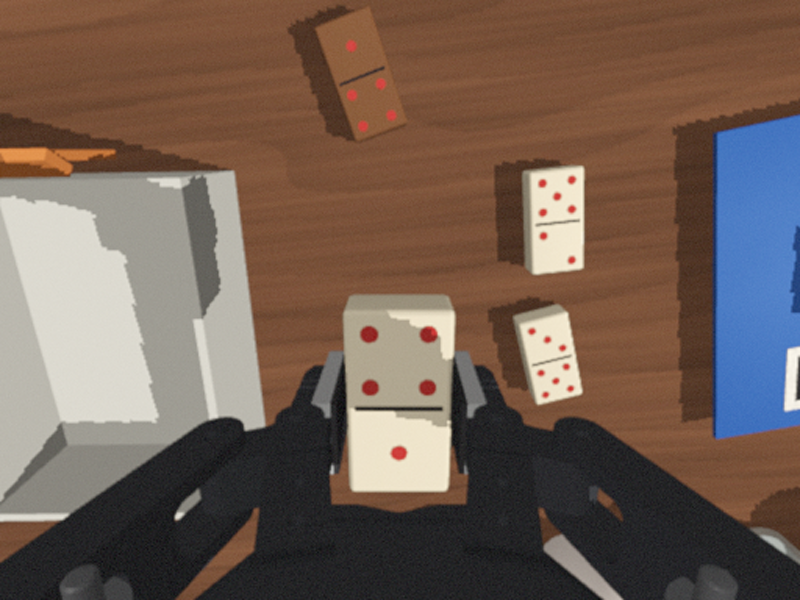

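Request:
drive_tool:
  increments:
    - {"delta_pos": [-17,-28,1.5],"turn": -0.018,"jaw": -0.6}
    - {"delta_pos": [-17,-28,1.5],"turn": -0.018,"jaw": -0.6}
    - {"delta_pos": [-16,-29,1.5],"turn": -0.018,"jaw": -0.6}
    - {"delta_pos": [-16,-29,1.5],"turn": -0.018,"jaw": -0.6}
    - {"delta_pos": [-15,-30,1.5],"turn": -0.018,"jaw": -0.6}
    - {"delta_pos": [-15,-30,1.5],"turn": -0.018,"jaw": -0.6}
    - {"delta_pos": [0,0,0],"turn": 0,"jaw": -0.6}
    - {"delta_pos": [0,0,0],"turn": 0,"jaw": -0.6}

```text
time: 4.22
tool_pos: [0.5714, -0.3597, 0.3134]
tcp_rot: [-0.003, -3.139, -0.002]
wrist_force: [-1.2, -0.2, -1.3]
width: 0.388
grip_force: 35.5
```

```bash
python3 - <<'E'
from p import *
a=plan(575,-360,325,90)
c=snap('wrist','w3');cv2.imwrite('pics/v3.png',cv2.resize(cv2.imread('pics/w3.png'),(800,600),interpolation=cv2.INTER_CUBIC))
for p in [(235,171),(262,415)]: print(px2w('w2',p[0]/1.5625,p[1]/1.5625,.075))
E
```

```text
from [ 571.4 -359.7  313.4] 89.9 rows 1 turn/row -0.0019 tilt [-0.002  0.002 -1.   ] q [-0.6   0.33  1.69  0.    1.12 -2.17] w 0.39 F [-1.2 -0.2 -1.3]
[-3.6, -0.2, -11.6]
[ 0.41833531 -0.25405898  0.075     ]
[ 0.55627651 -0.26825976  0.075     ]
```

View pics/v3.png

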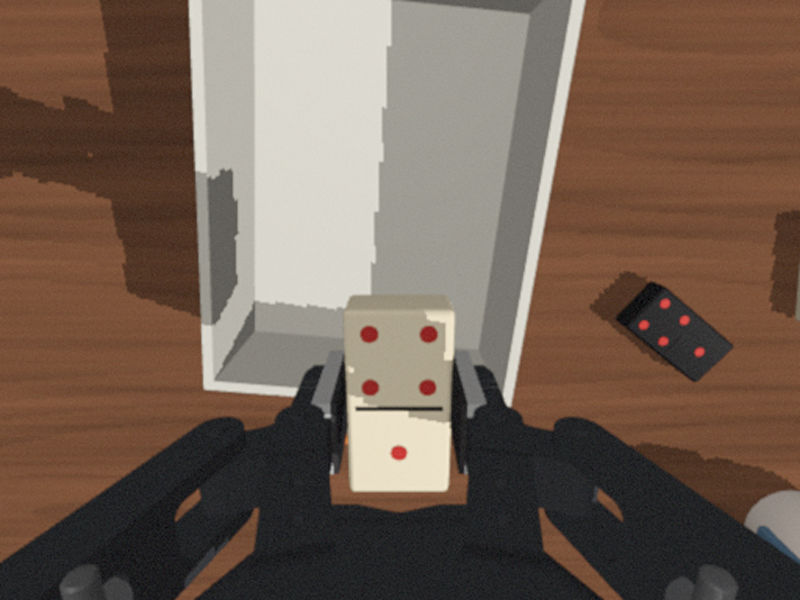

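```bash
python3 - <<'E'
from p import *
P=[px2w('w3',u/1.5625,v/1.5625,.075)[:2]*1000 for u,v in [(205,390),(190,0),(300,397),(584,0),(512,405)]]
print(np.round(P,1))
a=np.degrees(np.arctan2(*(P[1]-P[0])[::-1])),np.degrees(np.arctan2(*(P[3]-P[4])[::-1])),np.degrees(np.arctan2(*(P[2]-P[0])[::-1]))
print(a)
for yaw in (-4,-5,-6):
    t=np.radians(yaw);ex=np.array([np.cos(t),np.sin(t)]);ey=np.array([-ex[1],ex[0]])
    print(yaw,'from corner',P[0]-105*ex+80*ey,'width',(P[3]-P[0])@ey,(P[4]-P[0])@ey)
E
```

```text
[[ 614.4 -460. ]
 [ 436.2 -444. ]
 [ 618.6 -410.7]
 [ 436.2 -282.9]
 [ 623.5 -298.8]]
(np.float64(174.85053946860336), np.float64(175.1382774993826), np.float64(85.1539283866086))
-4 from corner [ 515.2185366  -372.91925042] width 164.2729981812192 161.44674613276254
-5 from corner [ 516.7542601  -371.20187534] width 160.93100246581346 161.38453758869767
-6 from corner [ 518.31972203 -369.51156391] width 157.53998560808296 161.27316975111614
```

Request:
drive_tool:
  increments:
    - {"delta_pos": [-1,-16,10],"turn": 0.085,"jaw": -0.6}
    - {"delta_pos": [0,0,30],"turn": 0,"jaw": -0.6}
    - {"delta_pos": [0,0,30],"turn": 0,"jaw": -0.6}
    - {"delta_pos": [0,0,25],"turn": 0,"jaw": -0.6}
    - {"delta_pos": [0,0,13],"turn": 0,"jaw": -0.6}
    - {"delta_pos": [0,0,0],"turn": 0,"jaw": -0.6}
    - {"delta_pos": [0,0,0],"turn": 0,"jaw": 0.2}
    - {"delta_pos": [0,0,0],"turn": 0,"jaw": 0.3}

```text
time: 4.93
tool_pos: [0.5735, -0.3745, 0.2093]
tcp_rot: [0.132, 3.136, -0.002]
wrist_force: [0.0, -0.2, 0.2]
width: 0.642
grip_force: 0.0
```

Request:
drive_tool:
  increments:
    - {"delta_pos": [0,0,0],"turn": 0,"jaw": 0.3}
    - {"delta_pos": [0,0,-30],"turn": 0,"jaw": 0.3}
    - {"delta_pos": [0,0,-35],"turn": 0,"jaw": 0.3}
    - {"delta_pos": [0,0,-35],"turn": 0,"jaw": 0.3}
    - {"delta_pos": [0,0,-25],"turn": 0,"jaw": 0.3}
    - {"delta_pos": [0,0,0],"turn": 0,"jaw": 0.3}

```text
time: 5.43
tool_pos: [0.5751, -0.3762, 0.3434]
tcp_rot: [0.133, 3.125, -0.014]
wrist_force: [0.4, -0.9, 1.5]
width: 0.651
grip_force: 0.0
```

```bash
cat >> seg.py <<'E'
def doms(f):
    i=cv2.imread(f'pics/{f}.png');h=cv2.cvtColor(i,cv2.COLOR_BGR2HSV)
    m=((h[...,2]>150)&(h[...,1]<110)).astype(np.uint8);m=cv2.morphologyEx(m,cv2.MORPH_CLOSE,np.ones((5,5)))
    for r in rect(f,m,.018):
        if 50<r[2]<85 and 25<r[3]<48: print('dom',r)
E
python3 - <<'E'
from p import *; from seg import doms
snap('top','t4');snap('wrist','w4');doms('t4')
a=plan(472,-79,320,90)
E
```

```text
dom (472.2, -77.6, 65.1, 35.3, -0.1, (np.float64(273.0), np.float64(235.0)))
dom (568.1, -82.0, 67.8, 36.5, 9.6, (np.float64(275.0), np.float64(197.0)))
from [ 573.5 -375.1  336.8] 85.1 rows 9 turn/row -0.0094 tilt [ 0.006 -0.004 -1.   ] q [-0.62  0.33  1.65  0.    1.16 -2.1 ] w 0.65 F [-0.6  0.9 -0.6]
[14.0, 31.8, 1.9]
[13.7, 32.0, 1.9]
[13.4, 32.1, 1.9]
[13.1, 32.2, 1.9]
[12.8, 32.3, 1.9]
[12.5, 32.5, 1.9]
[12.2, 32.6, 1.9]
[11.9, 32.7, 1.9]
[11.6, 32.8, 1.9]
```

Request:
drive_tool:
  increments:
    - {"delta_pos": [16,36,2],"turn": -0.011,"jaw": 0.3}
    - {"delta_pos": [15,36,2],"turn": -0.011,"jaw": 0.3}
    - {"delta_pos": [15,36,2],"turn": -0.011,"jaw": 0.3}
    - {"delta_pos": [15,36,2],"turn": -0.011,"jaw": 0.3}
    - {"delta_pos": [14,37,2],"turn": -0.011,"jaw": 0.3}
    - {"delta_pos": [14,37,2],"turn": -0.011,"jaw": 0.3}
    - {"delta_pos": [14,37,2],"turn": -0.011,"jaw": 0.3}
    - {"delta_pos": [13,37,2],"turn": -0.011,"jaw": 0.3}

```text
time: 6.2
tool_pos: [0.4686, -0.0757, 0.3151]
tcp_rot: [0.005, -3.14, -0.001]
wrist_force: [1.0, 1.4, -0.6]
width: 0.649
grip_force: 0.0
```

Request:
drive_tool:
  increments:
    - {"delta_pos": [0,0,0],"turn": 0,"jaw": 0.3}
    - {"delta_pos": [0,0,0],"turn": 0,"jaw": 0.3}

```text
time: 6.37
tool_pos: [0.4689, -0.0756, 0.3152]
tcp_rot: [0.011, -3.14, -0.001]
wrist_force: [0.1, -0.2, 0.8]
width: 0.648
grip_force: 0.0
```

```bash
python3 - <<'E'
from p import *; from seg import doms
a=plan(471.5,-79,174,90,6); snap('wrist','w5');doms('w5')
E
```

```text
from [468.9 -75.6 315.2] 90.4 rows 6 turn/row 0.0011 tilt [-0.002  0.    -1.   ] q [-0.21 -0.04  2.11 -0.    1.07 -1.79] w 0.65 F [ 0.1 -0.2  0.8]
[-0.4, -0.6, 23.5]
[-0.4, -0.6, 23.5]
[-0.4, -0.6, 23.5]
[-0.4, -0.6, 23.5]
[-0.4, -0.6, 23.5]
[-0.4, -0.6, 23.5]
dom (564.7, -81.6, 75.0, 36.6, 9.4, (np.float64(248.0), np.float64(265.0)))
dom (470.6, -77.5, 68.6, 35.3, 0.4, (np.float64(252.0), np.float64(180.0)))
```

Request:
drive_tool:
  increments:
    - {"delta_pos": [-2,-2.5,29],"turn": 0,"jaw": 0.3}
    - {"delta_pos": [0,0,29],"turn": 0,"jaw": 0.3}
    - {"delta_pos": [0,0,29],"turn": 0,"jaw": 0.3}
    - {"delta_pos": [0,0,29],"turn": 0,"jaw": 0.3}
    - {"delta_pos": [0,0,25],"turn": 0,"jaw": 0.3}
    - {"delta_pos": [0,0,0],"turn": 0,"jaw": 0.3}
    - {"delta_pos": [0,0,0],"turn": 0,"jaw": -0.6}
    - {"delta_pos": [0,0,0],"turn": 0,"jaw": -0.6}
  grip_force: 35

```text
time: 7.08
tool_pos: [0.473, -0.0808, 0.1761]
tcp_rot: [-0.003, 3.141, -0.0]
wrist_force: [-5.7, 0.2, 3.4]
width: 0.387
grip_force: 36.9
```

Request:
drive_tool:
  increments:
    - {"delta_pos": [0,0,0],"turn": 0,"jaw": -0.6}
    - {"delta_pos": [0,0,0],"turn": 0,"jaw": -0.6}
    - {"delta_pos": [0,0,-15],"turn": 0,"jaw": -0.6}
    - {"delta_pos": [0,0,-30],"turn": 0,"jaw": -0.6}
    - {"delta_pos": [0,0,-35],"turn": 0,"jaw": -0.6}
    - {"delta_pos": [0,0,-35],"turn": 0,"jaw": -0.6}
    - {"delta_pos": [0,0,-30],"turn": 0,"jaw": -0.6}
    - {"delta_pos": [0,0,0],"turn": 0,"jaw": -0.6}

```text
time: 7.75
tool_pos: [0.4751, -0.0804, 0.3289]
tcp_rot: [-0.005, 3.127, -0.005]
wrist_force: [1.4, -0.4, 0.3]
width: 0.392
grip_force: 36.4
```

Request:
drive_tool:
  increments:
    - {"delta_pos": [1,-36,0],"turn": 0.011,"jaw": -0.6}
    - {"delta_pos": [1,-36,0],"turn": 0.011,"jaw": -0.6}
    - {"delta_pos": [1,-36,0],"turn": 0.011,"jaw": -0.6}
    - {"delta_pos": [1,-36,0],"turn": 0.011,"jaw": -0.6}
    - {"delta_pos": [1,-36,0],"turn": 0.011,"jaw": -0.6}
    - {"delta_pos": [1,-36,0],"turn": 0.011,"jaw": -0.6}
    - {"delta_pos": [1,-36,0],"turn": 0.011,"jaw": -0.6}
    - {"delta_pos": [1,-36,0],"turn": 0.011,"jaw": -0.6}

```text
time: 8.42
tool_pos: [0.4536, -0.369, 0.321]
tcp_rot: [0.134, 3.138, -0.001]
wrist_force: [1.0, 0.4, -0.3]
width: 0.387
grip_force: 36.4
```

Request:
drive_tool:
  increments:
    - {"delta_pos": [0,0,0],"turn": 0,"jaw": -0.6}
    - {"delta_pos": [0,0,0],"turn": 0,"jaw": -0.6}

```text
time: 8.58
tool_pos: [0.4536, -0.369, 0.3208]
tcp_rot: [0.138, 3.138, -0.001]
wrist_force: [-0.3, 0.1, 0.0]
width: 0.387
grip_force: 36.4
```

```bash
python3 - <<'E'
from p import *
a=plan(462,-366,205,85,5); snap('wrist','w6')
cv2.imwrite('pics/v6.png',cv2.resize(cv2.imread('pics/w6.png'),(800,600),interpolation=cv2.INTER_CUBIC))
E
```

```text
from [ 453.6 -369.   320.8] 85.0 rows 5 turn/row -0.0001 tilt [ 0.001 -0.001 -1.   ] q [-0.73  0.16  1.89  0.    1.09 -2.21] w 0.39 F [-0.3  0.1  0. ]
[-1.6, 0.8, 23.2]
[-1.6, 0.8, 23.2]
[-1.6, 0.8, 23.2]
[-1.6, 0.8, 23.2]
[-1.6, 0.8, 23.2]
```

View pics/v6.png

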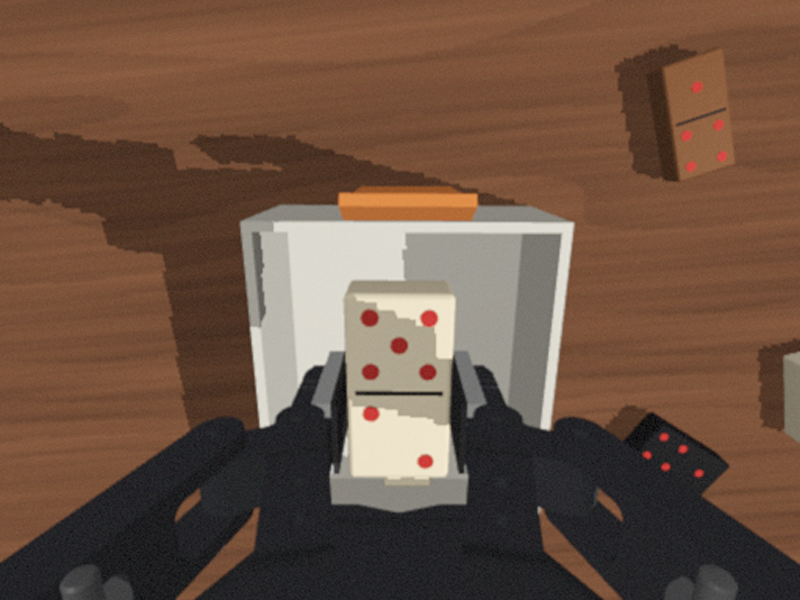

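```bash
python3 - <<'E'
from p import *
P=[px2w('w6',u/1.5625,v/1.5625,.075)[:2]*1000 for u,v in [(241,222),(574,222.5)]]
d=P[1]-P[0];print(np.round(P,1),np.linalg.norm(d),np.degrees(np.arctan2(d[1],d[0]))-90)
t=np.radians(-5);ex=np.array([np.cos(t),np.sin(t)]);print((P[0]+P[1])/2+105*ex)
E
```

```text
[[ 404.4 -440.8]
 [ 418.5 -280.5]] 160.91355229436599 -5.047005952810238
[ 516.04014477 -369.79593456]
```

Request:
drive_tool:
  increments:
    - {"delta_pos": [-8,3,25],"turn": 0,"jaw": -0.6}
    - {"delta_pos": [0,0,30],"turn": 0,"jaw": -0.6}
    - {"delta_pos": [0,0,30],"turn": 0,"jaw": -0.6}
    - {"delta_pos": [0,0,30],"turn": 0,"jaw": -0.6}
    - {"delta_pos": [0,0,0],"turn": 0,"jaw": -0.6}
    - {"delta_pos": [0,0,0],"turn": 0,"jaw": -0.6}
    - {"delta_pos": [0,0,0],"turn": 0,"jaw": 0.2}
    - {"delta_pos": [0,0,0],"turn": 0,"jaw": 0.3}

```text
time: 9.3
tool_pos: [0.4636, -0.3654, 0.2081]
tcp_rot: [0.132, 3.135, -0.004]
wrist_force: [0.8, 0.7, 0.4]
width: 0.643
grip_force: 0.0
```

Request:
drive_tool:
  increments:
    - {"delta_pos": [0,0,0],"turn": 0,"jaw": 0.3}
    - {"delta_pos": [0,0,-30],"turn": 0,"jaw": 0.3}
    - {"delta_pos": [0,0,-35],"turn": 0,"jaw": 0.3}
    - {"delta_pos": [0,0,-35],"turn": 0,"jaw": 0.3}
    - {"delta_pos": [0,0,-15],"turn": 0,"jaw": 0.3}
    - {"delta_pos": [0,0,0],"turn": 0,"jaw": 0.3}
    - {"delta_pos": [0,0,0],"turn": 0,"jaw": 0.3}

```text
time: 9.88
tool_pos: [0.4629, -0.3656, 0.3235]
tcp_rot: [0.133, 3.134, -0.006]
wrist_force: [-0.0, 0.2, -0.0]
width: 0.65
grip_force: 0.0
```

```bash
python3 - <<'E'
from p import *; from seg import doms
snap('top','t7');snap('wrist','w7');doms('t7')
a=plan(568,-82,320,100)
E
```

```text
dom (431.0, -652.5, 66.6, 28.7, -73.4, (np.float64(501.0), np.float64(254.0)))
dom (568.0, -81.8, 67.8, 36.9, 9.6, (np.float64(275.0), np.float64(197.0)))
from [ 461.9 -364.7  319.9] 85.1 rows 8 turn/row -0.0324 tilt [-0.001  0.    -1.   ] q [-0.71  0.17  1.88 -0.    1.09 -2.2 ] w 0.65 F [-0.6 -0.4 -1. ]
[-10.2, 36.3, -0.0]
[-11.4, 36.0, -0.0]
[-12.6, 35.6, -0.0]
[-13.7, 35.2, -0.0]
[-14.8, 34.7, -0.0]
[-15.9, 34.2, -0.0]
[-17.1, 33.7, -0.0]
[-18.1, 33.1, -0.0]
```

Request:
drive_tool:
  increments:
    - {"delta_pos": [-10,36,0],"turn": -0.032,"jaw": 0.3}
    - {"delta_pos": [-11,36,0],"turn": -0.032,"jaw": 0.3}
    - {"delta_pos": [-13,36,0],"turn": -0.032,"jaw": 0.3}
    - {"delta_pos": [-14,35,0],"turn": -0.032,"jaw": 0.3}
    - {"delta_pos": [-15,35,0],"turn": -0.032,"jaw": 0.3}
    - {"delta_pos": [-16,34,0],"turn": -0.032,"jaw": 0.3}
    - {"delta_pos": [-17,34,0],"turn": -0.032,"jaw": 0.3}
    - {"delta_pos": [-18,33,0],"turn": -0.032,"jaw": 0.3}

```text
time: 10.65
tool_pos: [0.5684, -0.0802, 0.3181]
tcp_rot: [0.271, -3.126, -0.001]
wrist_force: [1.0, -0.3, -1.0]
width: 0.653
grip_force: 0.0
```

Request:
drive_tool:
  increments:
    - {"delta_pos": [0,0,0],"turn": 0,"jaw": 0.3}
    - {"delta_pos": [0,0,0],"turn": 0,"jaw": 0.3}

```text
time: 10.82
tool_pos: [0.5687, -0.0801, 0.3182]
tcp_rot: [0.274, -3.126, -0.001]
wrist_force: [0.7, -0.2, -0.2]
width: 0.652
grip_force: 0.0
```

```bash
python3 - <<'E'
from p import *; from seg import doms
a=plan(568,-82,174,100,5); snap('wrist','w8');doms('w8')
E
```

```text
from [568.7 -80.1 318.2] 100.0 rows 5 turn/row 0.0001 tilt [-0.004  0.001 -1.   ] q [-0.18  0.15  1.91 -0.    1.09 -1.93] w 0.65 F [ 0.7 -0.2 -0.2]
[0.2, -0.3, 28.8]
[0.2, -0.3, 28.8]
[0.2, -0.3, 28.8]
[0.2, -0.3, 28.8]
[0.2, -0.3, 28.8]
dom (775.3, 109.9, 83.1, 26.8, 47.8, (np.float64(380.0), np.float64(366.0)))
dom (567.0, -81.7, 69.1, 35.4, 9.4, (np.float64(253.0), np.float64(176.0)))
```

Request:
drive_tool:
  increments:
    - {"delta_pos": [1,-2,29],"turn": 0,"jaw": 0.3}
    - {"delta_pos": [0,0,29],"turn": 0,"jaw": 0.3}
    - {"delta_pos": [0,0,29],"turn": 0,"jaw": 0.3}
    - {"delta_pos": [0,0,29],"turn": 0,"jaw": 0.3}
    - {"delta_pos": [0,0,28],"turn": 0,"jaw": 0.3}
    - {"delta_pos": [0,0,0],"turn": 0,"jaw": 0.3}
    - {"delta_pos": [0,0,0],"turn": 0,"jaw": -0.6}
    - {"delta_pos": [0,0,0],"turn": 0,"jaw": -0.6}
  grip_force: 35

```text
time: 11.53
tool_pos: [0.5678, -0.0855, 0.1763]
tcp_rot: [0.266, -3.129, -0.0]
wrist_force: [-5.7, 1.1, 2.6]
width: 0.386
grip_force: 38.0
```

Request:
drive_tool:
  increments:
    - {"delta_pos": [0,0,0],"turn": 0,"jaw": -0.6}
    - {"delta_pos": [0,0,0],"turn": 0,"jaw": -0.6}
    - {"delta_pos": [0,0,-15],"turn": 0,"jaw": -0.6}
    - {"delta_pos": [0,0,-30],"turn": 0,"jaw": -0.6}
    - {"delta_pos": [0,0,-35],"turn": 0,"jaw": -0.6}
    - {"delta_pos": [0,0,-35],"turn": 0,"jaw": -0.6}
    - {"delta_pos": [0,0,-30],"turn": 0,"jaw": -0.6}
    - {"delta_pos": [0,0,0],"turn": 0,"jaw": -0.6}

```text
time: 12.2
tool_pos: [0.5712, -0.0849, 0.3305]
tcp_rot: [-0.268, 3.116, -0.006]
wrist_force: [0.2, -0.4, -0.2]
width: 0.386
grip_force: 37.5
```

Request:
drive_tool:
  increments:
    - {"delta_pos": [13,-34,0],"turn": 0.033,"jaw": -0.6}
    - {"delta_pos": [12,-35,0],"turn": 0.033,"jaw": -0.6}
    - {"delta_pos": [10,-35,0],"turn": 0.033,"jaw": -0.6}
    - {"delta_pos": [9,-35,0],"turn": 0.033,"jaw": -0.6}
    - {"delta_pos": [8,-36,0],"turn": 0.033,"jaw": -0.6}
    - {"delta_pos": [7,-36,0],"turn": 0.033,"jaw": -0.6}
    - {"delta_pos": [6,-36,0],"turn": 0.033,"jaw": -0.6}
    - {"delta_pos": [5,-36,0],"turn": 0.033,"jaw": -0.6}

```text
time: 12.87
tool_pos: [0.5133, -0.3732, 0.3218]
tcp_rot: [0.148, 3.137, -0.001]
wrist_force: [1.0, -0.4, -0.7]
width: 0.385
grip_force: 37.5
```

Request:
drive_tool:
  increments:
    - {"delta_pos": [0,0,0],"turn": 0,"jaw": -0.6}
    - {"delta_pos": [0,0,0],"turn": 0,"jaw": -0.6}

```text
time: 13.03
tool_pos: [0.5132, -0.3735, 0.3216]
tcp_rot: [0.151, 3.137, -0.001]
wrist_force: [-0.7, 0.0, 0.0]
width: 0.391
grip_force: 37.5
```

```bash
python3 - <<'E'
from p import *
a=plan(518,-370,212,85,4); snap('wrist','w9')
cv2.imwrite('pics/v9.png',cv2.imread('pics/w9.png'))
E
```

```text
from [ 513.2 -373.5  321.6] 84.5 rows 4 turn/row -0.0022 tilt [ 0.001 -0.    -1.   ] q [-0.67  0.25  1.78  0.    1.11 -2.14] w 0.39 F [-0.7  0.   0. ]
[-1.1, 1.0, 27.4]
[-1.1, 1.0, 27.4]
[-1.1, 1.0, 27.4]
[-1.1, 1.0, 27.4]
```

View pics/v9.png

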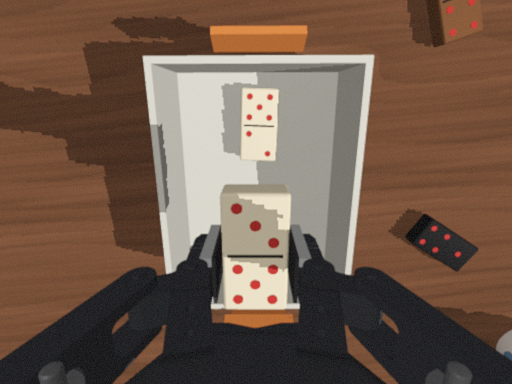

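Request:
drive_tool:
  increments:
    - {"delta_pos": [-5,4,27],"turn": 0,"jaw": -0.6}
    - {"delta_pos": [0,0,27],"turn": 0,"jaw": -0.6}
    - {"delta_pos": [0,0,27],"turn": 0,"jaw": -0.6}
    - {"delta_pos": [0,0,27],"turn": 0,"jaw": -0.6}
    - {"delta_pos": [0,0,0],"turn": 0,"jaw": -0.6}
    - {"delta_pos": [0,0,0],"turn": 0,"jaw": -0.6}
    - {"delta_pos": [0,0,0],"turn": 0,"jaw": 0.2}
    - {"delta_pos": [0,0,0],"turn": 0,"jaw": 0.3}

```text
time: 13.75
tool_pos: [0.5207, -0.3683, 0.216]
tcp_rot: [0.144, 3.135, -0.004]
wrist_force: [-0.7, 0.3, 0.6]
width: 0.648
grip_force: 0.0
```

Request:
drive_tool:
  increments:
    - {"delta_pos": [0,0,0],"turn": 0,"jaw": 0.3}
    - {"delta_pos": [0,0,-30],"turn": 0,"jaw": 0.3}
    - {"delta_pos": [0,0,-35],"turn": 0,"jaw": 0.3}
    - {"delta_pos": [0,0,-35],"turn": 0,"jaw": 0.3}
    - {"delta_pos": [0,0,-15],"turn": 0,"jaw": 0.3}
    - {"delta_pos": [0,0,0],"turn": 0,"jaw": 0.3}
    - {"delta_pos": [0,0,0],"turn": 0,"jaw": 0.3}

```text
time: 14.33
tool_pos: [0.52, -0.3686, 0.3316]
tcp_rot: [0.146, 3.133, -0.005]
wrist_force: [-0.7, 0.1, -0.3]
width: 0.646
grip_force: 0.0
```

```bash
python3 - <<'E'
from p import *; from seg import doms
snap('wrist','w10');snap('top','t10')
cv2.imwrite('pics/v10.png',np.hstack([cv2.resize(cv2.imread(f'pics/{n}.png'),(400,300)) for n in ('w10','t10')]))
a=plan(529,109,320,95.6)
E
```

```text
from [ 519.  -367.8  327.8] 84.7 rows 14 turn/row -0.0136 tilt [-0.001  0.001 -1.   ] q [-0.66  0.25  1.77 -0.    1.12 -2.13] w 0.65 F [-0.2  0.2 -0.4]
[2.4, 34.0, 0.6]
[2.0, 34.0, 0.6]
[1.5, 34.0, 0.6]
[1.1, 34.0, 0.6]
[0.6, 34.1, 0.6]
[0.1, 34.1, 0.6]
[-0.3, 34.1, 0.6]
[-0.8, 34.1, 0.6]
[-1.3, 34.0, 0.6]
[-1.7, 34.0, 0.6]
[-2.2, 34.0, 0.6]
[-2.7, 34.0, 0.6]
[-3.1, 33.9, 0.6]
[-3.6, 33.9, 0.6]
```

View pics/v10.png

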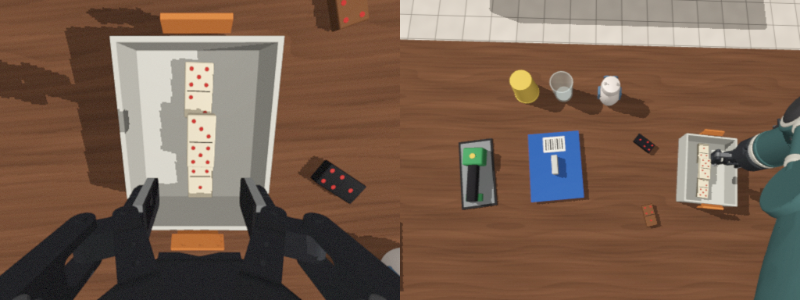

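Request:
drive_tool:
  increments:
    - {"delta_pos": [2,39.5,1],"turn": -0.016,"jaw": 0.2}
    - {"delta_pos": [2,39.5,1],"turn": -0.016,"jaw": 0.2}
    - {"delta_pos": [2,39.5,1],"turn": -0.016,"jaw": 0.2}
    - {"delta_pos": [1,39.5,1],"turn": -0.016,"jaw": 0.2}
    - {"delta_pos": [1,39.5,1],"turn": -0.016,"jaw": 0.2}
    - {"delta_pos": [0,39.5,1],"turn": -0.016,"jaw": 0.2}
    - {"delta_pos": [0,39.5,1],"turn": -0.016,"jaw": 0.2}
    - {"delta_pos": [-1,39.5,1],"turn": -0.016,"jaw": 0.2}

```text
time: 15.1
tool_pos: [0.5227, -0.0501, 0.3181]
tcp_rot: [0.056, -3.137, -0.001]
wrist_force: [0.1, 0.5, -0.4]
width: 0.598
grip_force: 0.0
```

Request:
drive_tool:
  increments:
    - {"delta_pos": [-2,39.5,0],"turn": -0.016,"jaw": 0.2}
    - {"delta_pos": [-2,39.5,0],"turn": -0.016,"jaw": 0.2}
    - {"delta_pos": [-3,39.5,0],"turn": -0.016,"jaw": 0.2}
    - {"delta_pos": [-3,39.5,0],"turn": -0.016,"jaw": 0.2}
    - {"delta_pos": [0,0,0],"turn": 0,"jaw": 0.2}
    - {"delta_pos": [0,0,0],"turn": 0,"jaw": 0.2}

```text
time: 15.6
tool_pos: [0.5237, 0.1083, 0.3183]
tcp_rot: [0.162, -3.134, 0.001]
wrist_force: [-0.2, -0.5, -0.6]
width: 0.6
grip_force: 0.0
```

```bash
python3 - <<'E'
from p import *
a=plan(529,109,190,95.6,5); snap('wrist','w11')
cv2.imwrite('pics/v11.png',cv2.resize(cv2.imread('pics/w11.png'),(800,600),interpolation=cv2.INTER_CUBIC))
E
```

```text
from [523.7 108.3 318.3] 95.9 rows 5 turn/row 0.0012 tilt [-0.003 -0.001 -1.   ] q [ 0.16  0.07  1.99 -0.    1.08 -1.52] w 0.6 F [-0.2 -0.5 -0.6]
[-1.1, 0.0, 25.7]
[-1.1, 0.0, 25.7]
[-1.1, 0.0, 25.7]
[-1.1, 0.0, 25.7]
[-1.1, 0.0, 25.7]
```

View pics/v11.png

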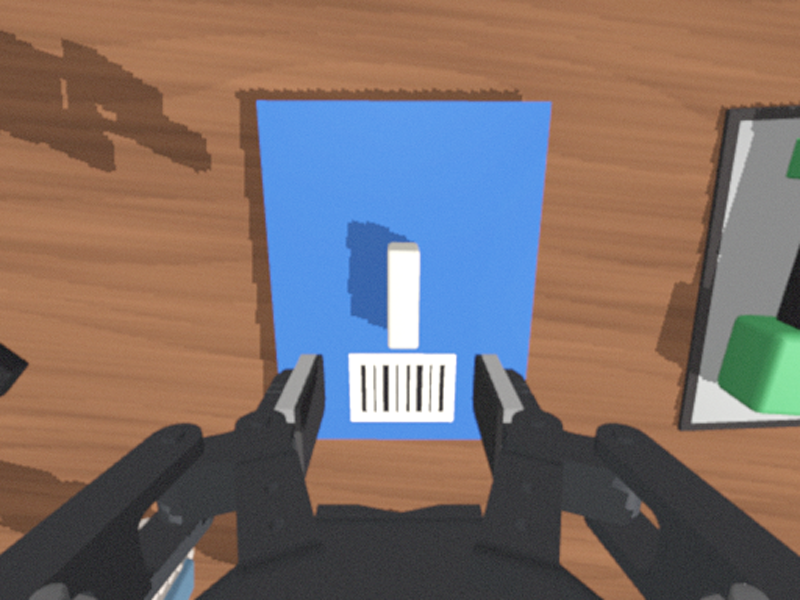

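```bash
python3 - <<'E'
from p import *
f=lambda L,z:np.array([px2w('w11',u/1.5625,v/1.5625,z)[:2]*1000 for u,v in L])
b=f([(389,250),(419,250),(418,348),(389,348)],.042);c=f([(258,101),(550,101),(525,440),(277,440)],.016)
print(b.round(1),b.mean(0),c.round(1),c.mean(0));d=c[1]-c[0];print(np.degrees(np.arctan2(d[1],d[0]))-90,np.linalg.norm(d))
l=f([(349,354),(456,354),(455,422),(351,422)],.016);print(l.mean(0))
E
```

```text
[[500.4 101. ]
 [498.6 117.7]
 [558.  124.2]
 [559.8 106.9]] [529.18736959 112.42300101] [[428.1  18.7]
 [410.8 183.1]
 [631.5 210.2]
 [650.   35.6]] [530.11530902 111.90695891]
6.002406158720291 165.28584014051893
[600.40054447 119.79001801]
```

Request:
drive_tool:
  increments:
    - {"delta_pos": [-6,2.5,28],"turn": 0,"jaw": 0.2}
    - {"delta_pos": [0,0,30],"turn": 0,"jaw": 0.0}
    - {"delta_pos": [0,0,30],"turn": 0,"jaw": 0.0}
    - {"delta_pos": [0,0,25],"turn": 0,"jaw": 0.0}
    - {"delta_pos": [0,0,15],"turn": 0,"jaw": 0.0}
    - {"delta_pos": [0,0,0],"turn": 0,"jaw": 0.0}
    - {"delta_pos": [0,0,0],"turn": 0,"jaw": -0.9}
    - {"delta_pos": [0,0,0],"turn": 0,"jaw": -0.9}
  grip_force: 70

```text
time: 16.32
tool_pos: [0.5302, 0.108, 0.1916]
tcp_rot: [0.152, -3.136, 0.0]
wrist_force: [-0.8, 1.4, 0.2]
width: 0.231
grip_force: 0.0
```

Request:
drive_tool:
  increments:
    - {"delta_pos": [0,0,0],"turn": 0,"jaw": -0.9}
    - {"delta_pos": [0,0,0],"turn": 0,"jaw": -0.9}
    - {"delta_pos": [0,0,0],"turn": 0,"jaw": -0.9}
    - {"delta_pos": [0,0,0],"turn": 0,"jaw": -0.9}

```text
time: 16.65
tool_pos: [0.5302, 0.1093, 0.1923]
tcp_rot: [0.156, -3.138, 0.0]
wrist_force: [-0.4, -1.1, -1.0]
width: 0.193
grip_force: 70.0
```

```bash
python3 - <<'E'
from p import *
a=plan(529.7,111,360,96,6); b=plan(516,-370,360,85,13,a)
E
```

```text
from [530.2 109.3 192.3] 95.7 rows 6 turn/row -0.0009 tilt [-0. -0. -1.] q [ 0.16  0.24  2.07 -0.    0.83 -1.51] w 0.19 F [-0.4 -1.1 -1. ]
[0.1, 0.3, -27.9]
[0.1, 0.3, -27.9]
[0.1, 0.3, -27.9]
[0.1, 0.3, -27.9]
[0.1, 0.3, -27.9]
[0.1, 0.3, -27.9]
from [529.7 111.  360. ] 96.0 rows 13 turn/row 0.0148 tilt [-0. -0. -1.] q [ 0.16  0.24  2.07 -0.    0.83 -1.51] w 0.19 F [-0.4 -1.1 -1. ]
[4.9, -36.7, 0.0]
[4.4, -36.8, 0.0]
[3.8, -36.8, 0.0]
[3.3, -36.9, 0.0]
[2.7, -36.9, 0.0]
[2.2, -36.9, 0.0]
[1.6, -37.0, 0.0]
[1.1, -37.0, 0.0]
[0.6, -37.0, 0.0]
[0.0, -37.0, 0.0]
[-0.5, -37.0, 0.0]
[-1.1, -37.0, 0.0]
[-1.6, -37.0, 0.0]
```

Request:
drive_tool:
  increments:
    - {"delta_pos": [0,0,-10],"turn": 0,"jaw": -0.9}
    - {"delta_pos": [0,0,-25],"turn": 0,"jaw": -0.9}
    - {"delta_pos": [0,0,-35],"turn": 0,"jaw": -0.9}
    - {"delta_pos": [0,0,-35],"turn": 0,"jaw": -0.9}
    - {"delta_pos": [0,0,-35],"turn": 0,"jaw": -0.9}
    - {"delta_pos": [0,0,-25],"turn": 0,"jaw": -0.9}
    - {"delta_pos": [0,0,-5],"turn": 0,"jaw": -0.9}

```text
time: 17.23
tool_pos: [0.5321, 0.1099, 0.3695]
tcp_rot: [-0.156, 3.127, 0.002]
wrist_force: [0.3, 0.8, -0.5]
width: 0.194
grip_force: 70.3
```

Request:
drive_tool:
  increments:
    - {"delta_pos": [4,-30,0],"turn": 0.012,"jaw": -0.9}
    - {"delta_pos": [4,-30,0],"turn": 0.012,"jaw": -0.9}
    - {"delta_pos": [3,-30,0],"turn": 0.012,"jaw": -0.9}
    - {"delta_pos": [3,-30,0],"turn": 0.012,"jaw": -0.9}
    - {"delta_pos": [2,-30,0],"turn": 0.012,"jaw": -0.9}
    - {"delta_pos": [2,-30,0],"turn": 0.012,"jaw": -0.9}
    - {"delta_pos": [2,-30,0],"turn": 0.012,"jaw": -0.9}
    - {"delta_pos": [1,-30,0],"turn": 0.012,"jaw": -0.9}

```text
time: 17.9
tool_pos: [0.5223, -0.1326, 0.3613]
tcp_rot: [0.004, -3.14, -0.001]
wrist_force: [0.4, -0.7, -1.3]
width: 0.198
grip_force: 70.2
```

Request:
drive_tool:
  increments:
    - {"delta_pos": [1,-30,0],"turn": 0.012,"jaw": -0.9}
    - {"delta_pos": [1,-30,0],"turn": 0.012,"jaw": -0.9}
    - {"delta_pos": [0,-30,0],"turn": 0.012,"jaw": -0.9}
    - {"delta_pos": [0,-30,0],"turn": 0.012,"jaw": -0.9}
    - {"delta_pos": [0,-30,0],"turn": 0.012,"jaw": -0.9}
    - {"delta_pos": [-1,-30,0],"turn": 0.012,"jaw": -0.9}
    - {"delta_pos": [-1,-30,0],"turn": 0.012,"jaw": -0.9}
    - {"delta_pos": [0,-27,0],"turn": 0.012,"jaw": -0.9}

```text
time: 18.57
tool_pos: [0.5136, -0.3698, 0.3611]
tcp_rot: [-0.147, -3.137, -0.001]
wrist_force: [0.3, 0.3, -2.3]
width: 0.194
grip_force: 70.2
```

Request:
drive_tool:
  increments:
    - {"delta_pos": [0,0,0],"turn": 0,"jaw": -0.9}
    - {"delta_pos": [0,0,0],"turn": 0,"jaw": -0.9}
    - {"delta_pos": [0,0,0],"turn": 0,"jaw": -0.9}

```text
time: 18.82
tool_pos: [0.5137, -0.3678, 0.3612]
tcp_rot: [-0.146, -3.137, -0.003]
wrist_force: [0.7, 0.3, -1.6]
width: 0.192
grip_force: 70.2
```

```bash
python3 - <<'E'
from p import *
a=plan(516.3,-370.3,300,85,3); snap('wrist','w12');snap('top','t12')
cv2.imwrite('pics/v12.png',cv2.resize(cv2.imread('pics/w12.png'),(800,600),interpolation=cv2.INTER_CUBIC))
E
```

```text
from [ 513.7 -367.8  361.2] 84.7 rows 3 turn/row -0.002 tilt [-0.002  0.002 -1.   ] q [-0.66  0.21  1.75  0.    1.18 -2.14] w 0.19 F [ 0.7  0.3 -1.6]
[-0.9, -0.7, 20.4]
[-0.9, -0.7, 20.4]
[-0.9, -0.7, 20.4]
```

View pics/v12.png

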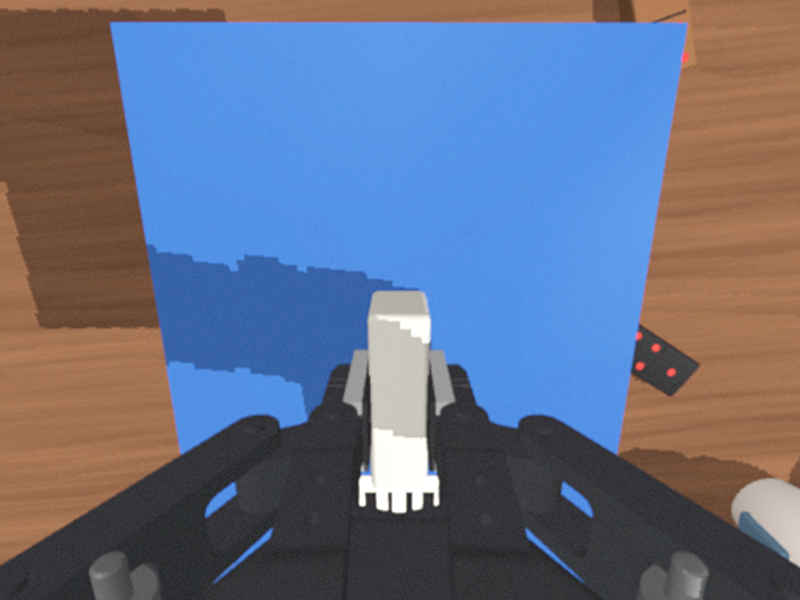

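```bash
python3 - <<'E'
from p import *
for z in (.183,.186,.189):
    P=[px2w('w12',u/1.5625,v/1.5625,z)[:2]*1000 for u,v in [(112,22),(686,22)]];d=P[1]-P[0]
    a=np.arctan2(d[1],d[0])-np.pi/2;print(z,np.linalg.norm(d),np.degrees(a),(P[0]+P[1])/2+110*np.array([np.cos(a),np.sin(a)]))
E
```

```text
0.183 169.17141487498634 -5.2446018890089166 [ 512.04645064 -366.63996405]
0.186 165.76573704312258 -5.244601889008878 [ 512.80593208 -366.72118517]
0.189 162.36005921125897 -5.244601889008892 [ 513.56541352 -366.80240629]
```

Request:
drive_tool:
  increments:
    - {"delta_pos": [-4,-3.5,20],"turn": 0,"jaw": -0.9}
    - {"delta_pos": [0,0,30],"turn": 0,"jaw": -0.9}
    - {"delta_pos": [0,0,20],"turn": 0,"jaw": -0.9}
    - {"delta_pos": [0,0,12],"turn": 0,"jaw": -0.9}
    - {"delta_pos": [0,0,0],"turn": 0,"jaw": -0.9}
    - {"delta_pos": [0,0,0],"turn": 0,"jaw": -0.9}
    - {"delta_pos": [0,0,0],"turn": 0,"jaw": -0.9}

```text
time: 19.5
tool_pos: [0.5185, -0.3722, 0.2819]
tcp_rot: [0.145, 3.136, -0.002]
wrist_force: [0.9, -0.3, -1.4]
width: 0.197
grip_force: 70.2
```

```bash
python3 - <<'E'
from p import *
a=plan(517.2,-371.4,270,85,2); snap('wrist','w13')
i=cv2.imread('pics/w13.png');h=cv2.cvtColor(i,cv2.COLOR_BGR2HSV);print('orange px',[(c[:,0].min(0).tolist(),c[:,0].max(0).tolist()) for c in cv2.findContours(((h[...,0]<16)&(h[...,0]>5)&(h[...,1]>190)&(h[...,2]>150)).astype(np.uint8),0,2)[0] if cv2.contourArea(c)>60])
s=bot.read_state();z=s['tool_pos'][2]-.175
m=(h[...,0]>100)&(h[...,0]<125)&(h[...,1]>120);r=np.where(m[:,220:290].any(1))[0];print('lid far row',r.min())
print(px2w('w13',256,r.min(),z),z)
E
```

```text
from [ 518.5 -372.2  281.9] 84.7 rows 2 turn/row -0.0024 tilt [ 0.002 -0.002 -1.   ] q [-0.66  0.29  1.8   0.    1.04 -2.14] w 0.2 F [ 0.9 -0.3 -1.4]
[0.7, 0.3, 6.0]
[0.7, 0.3, 6.0]
orange px []
lid far row 15
[ 0.40935266 -0.36162377  0.10740674] 0.10740674118433508
```

Request:
drive_tool:
  increments:
    - {"delta_pos": [1.8,1,6],"turn": 0,"jaw": -0.9}
    - {"delta_pos": [0,0,5],"turn": 0,"jaw": -0.9}
    - {"delta_pos": [0,0,3],"turn": 0,"jaw": -0.9}
    - {"delta_pos": [0,0,0],"turn": 0,"jaw": -0.9}
    - {"delta_pos": [0,0,0],"turn": 0,"jaw": -0.9}

```text
time: 19.97
tool_pos: [0.516, -0.371, 0.266]
tcp_rot: [-0.146, -3.138, -0.0]
wrist_force: [-0.3, -0.4, -2.1]
width: 0.196
grip_force: 70.4
```

Request:
drive_tool:
  increments:
    - {"delta_pos": [0,0,2],"turn": 0,"jaw": -0.9}
    - {"delta_pos": [0,0,2],"turn": 0,"jaw": -0.9}
    - {"delta_pos": [0,0,0],"turn": 0,"jaw": -0.9}

```text
time: 20.22
tool_pos: [0.5165, -0.3714, 0.2632]
tcp_rot: [0.146, 3.137, -0.002]
wrist_force: [-0.9, 0.3, 3.1]
width: 0.196
grip_force: 71.1
```

Request:
drive_tool:
  increments:
    - {"delta_pos": [0,0,2],"turn": 0,"jaw": -0.9}
    - {"delta_pos": [0,0,2],"turn": 0,"jaw": -0.9}
    - {"delta_pos": [0,0,0],"turn": 0,"jaw": -0.9}

```text
time: 20.47
tool_pos: [0.5166, -0.3716, 0.2594]
tcp_rot: [0.146, 3.136, -0.003]
wrist_force: [-1.3, -0.8, 4.9]
width: 0.2
grip_force: 71.2
```

Request:
drive_tool:
  increments:
    - {"delta_pos": [0,0,2],"turn": 0,"jaw": -0.9}
    - {"delta_pos": [0,0,2],"turn": 0,"jaw": -0.9}
    - {"delta_pos": [0,0,0],"turn": 0,"jaw": -0.9}

```text
time: 20.72
tool_pos: [0.5162, -0.3714, 0.255]
tcp_rot: [0.146, 3.138, -0.001]
wrist_force: [-1.3, 0.2, 5.4]
width: 0.192
grip_force: 71.2
```

Request:
drive_tool:
  increments:
    - {"delta_pos": [0,0,1.5],"turn": 0,"jaw": -0.9}
    - {"delta_pos": [0,0,1.5],"turn": 0,"jaw": -0.9}
    - {"delta_pos": [0,0,0],"turn": 0,"jaw": -0.9}

```text
time: 20.97
tool_pos: [0.5163, -0.3714, 0.2549]
tcp_rot: [0.145, 3.138, -0.001]
wrist_force: [-7.1, 3.6, 20.0]
width: 0.194
grip_force: 73.3
```

Request:
drive_tool:
  increments:
    - {"delta_pos": [0,0,2],"turn": 0,"jaw": -0.9}
    - {"delta_pos": [0,0,0],"turn": 0,"jaw": -0.9}
    - {"delta_pos": [0,0,0],"turn": 0,"jaw": -0.9}

```text
time: 21.22
tool_pos: [0.5163, -0.3714, 0.2549]
tcp_rot: [0.145, 3.138, -0.001]
wrist_force: [-11.4, 7.3, 30.0]
width: 0.198
grip_force: 74.7
```

Request:
drive_tool:
  increments:
    - {"delta_pos": [0,0,-6],"turn": 0,"jaw": -0.9}
    - {"delta_pos": [0,0,0],"turn": 0,"jaw": 0.0}
    - {"delta_pos": [0,0,0],"turn": 0,"jaw": 0.0}
    - {"delta_pos": [0,0,0],"turn": 0,"jaw": 0.0}
    - {"delta_pos": [0,0,-25],"turn": 0,"jaw": 0.0}
    - {"delta_pos": [0,0,-35],"turn": 0,"jaw": 0.0}
    - {"delta_pos": [0,0,-35],"turn": 0,"jaw": 0.0}
    - {"delta_pos": [0,0,0],"turn": 0,"jaw": 0.0}

```text
time: 21.88
tool_pos: [0.5185, -0.3727, 0.3587]
tcp_rot: [0.145, 3.127, -0.012]
wrist_force: [1.3, -0.7, 1.7]
width: 0.501
grip_force: 0.0
```

```bash
python3 - <<'E'
from p import *
snap('wrist','w14');snap('side','s14');snap('top','t14')
A=cv2.resize(cv2.imread('pics/w14.png'),(400,300));B=cv2.resize(cv2.imread('pics/s14.png')[250:384,200:380],(400,300),interpolation=cv2.INTER_CUBIC)
cv2.imwrite('pics/v14.png',np.hstack([A,B]))
d=np.load('pics/s14.npz')
# predicted side pixels for plate corners if home / laid (tub yaw -5)
t=np.radians(-5);ex=np.array([np.cos(t),np.sin(t)]);ey=np.array([-ex[1],ex[0]])
for z in (.079,.090): print(z,[np.round(((np.array(w2px('s14',[*(np.array([.5163,-.3703])+a*.11*ex+b*.083*ey),z]))-[200,250])*[400/180,300/134])+[400,0]).tolist() for a,b in ((1,1),(1,-1),(-1,-1),(-1,1))])
plan(500,355,340,92)
E
```

```text
0.079 [[698.0, 22.0], [788.0, 194.0], [483.0, 266.0], [443.0, 70.0]]
0.09 [[699.0, 13.0], [791.0, 185.0], [482.0, 257.0], [442.0, 61.0]]
from [ 516.3 -371.1  350.7] 84.7 rows 21 turn/row -0.0061 tilt [ 0.001 -0.001 -1.   ] q [-0.66  0.23  1.75  0.    1.16 -2.14] w 0.5 F [-0.6  0.2  0.1]
[4.0, 34.4, 0.5]
[3.8, 34.4, 0.5]
[3.6, 34.4, 0.5]
[3.3, 34.4, 0.5]
[3.1, 34.4, 0.5]
[2.9, 34.5, 0.5]
[2.7, 34.5, 0.5]
[2.5, 34.5, 0.5]
[2.3, 34.5, 0.5]
[2.1, 34.5, 0.5]
[1.9, 34.5, 0.5]
[1.7, 34.5, 0.5]
[1.5, 34.6, 0.5]
[1.3, 34.6, 0.5]
[1.0, 34.6, 0.5]
[0.8, 34.6, 0.5]
[0.6, 34.6, 0.5]
[0.4, 34.6, 0.5]
[0.2, 34.6, 0.5]
[-0.0, 34.6, 0.5]
[-0.2, 34.6, 0.5]
```

View pics/v14.png

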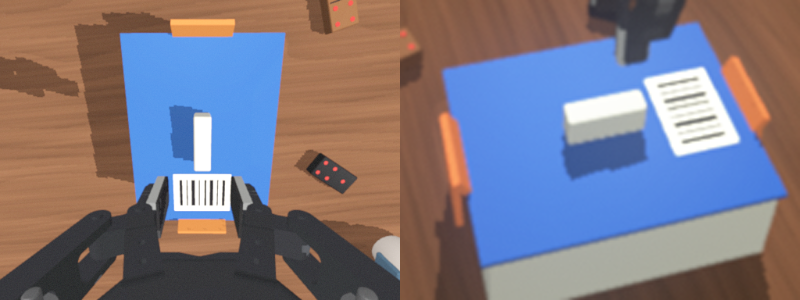

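Request:
drive_tool:
  increments:
    - {"delta_pos": [4,38,1],"turn": -0.007,"jaw": 0.3}
    - {"delta_pos": [4,38,1],"turn": -0.007,"jaw": 0.3}
    - {"delta_pos": [4,38,1],"turn": -0.007,"jaw": 0.3}
    - {"delta_pos": [4,38,1],"turn": -0.007,"jaw": 0.3}
    - {"delta_pos": [3,38,1],"turn": -0.007,"jaw": 0.3}
    - {"delta_pos": [3,38,1],"turn": -0.007,"jaw": 0.3}
    - {"delta_pos": [3,38,1],"turn": -0.007,"jaw": 0.3}
    - {"delta_pos": [3,38,1],"turn": -0.007,"jaw": 0.3}

```text
time: 22.7
tool_pos: [0.5077, -0.0639, 0.3399]
tcp_rot: [-0.058, -3.137, -0.001]
wrist_force: [1.2, -0.6, 0.3]
width: 0.652
grip_force: 0.0
```

Request:
drive_tool:
  increments:
    - {"delta_pos": [2,38,1],"turn": -0.007,"jaw": 0.3}
    - {"delta_pos": [2,38,1],"turn": -0.007,"jaw": 0.3}
    - {"delta_pos": [2,38,1],"turn": -0.007,"jaw": 0.3}
    - {"delta_pos": [2,38,0],"turn": -0.007,"jaw": 0.3}
    - {"delta_pos": [1,38,0],"turn": -0.007,"jaw": 0.3}
    - {"delta_pos": [1,38,0],"turn": -0.007,"jaw": 0.3}
    - {"delta_pos": [1,38,0],"turn": -0.007,"jaw": 0.3}
    - {"delta_pos": [1,38,0],"turn": -0.007,"jaw": 0.3}

```text
time: 23.37
tool_pos: [0.4994, 0.24, 0.3369]
tcp_rot: [0.031, -3.138, 0.002]
wrist_force: [0.9, -0.1, -0.2]
width: 0.647
grip_force: 0.0
```

Request:
drive_tool:
  increments:
    - {"delta_pos": [0,38,0],"turn": -0.007,"jaw": 0.3}
    - {"delta_pos": [0,38,0],"turn": -0.007,"jaw": 0.3}
    - {"delta_pos": [0,38,0],"turn": -0.007,"jaw": 0.3}
    - {"delta_pos": [0,0,0],"turn": 0,"jaw": 0.3}
    - {"delta_pos": [0,0,0],"turn": 0,"jaw": 0.3}

```text
time: 23.78
tool_pos: [0.4966, 0.3539, 0.3367]
tcp_rot: [0.069, -3.137, 0.003]
wrist_force: [0.8, -0.8, 0.5]
width: 0.65
grip_force: 0.0
```

```bash
python3 - <<'E'
from p import *
snap('wrist','w15');snap('top','t15')
cv2.imwrite('pics/v15.png',cv2.resize(cv2.imread('pics/w15.png'),(800,600),interpolation=cv2.INTER_CUBIC))
plan(502,357,340,92)
E
```

```text
from [497.  351.7 337.2] 92.3 rows 1 turn/row 0.0058 tilt [-0.003 -0.003 -1.   ] q [ 0.58  0.19  1.82 -0.    1.13 -1.04] w 0.65 F [ 0.4  0.6 -0.4]
[-5.2, 5.1, -2.8]
```

View pics/v15.png

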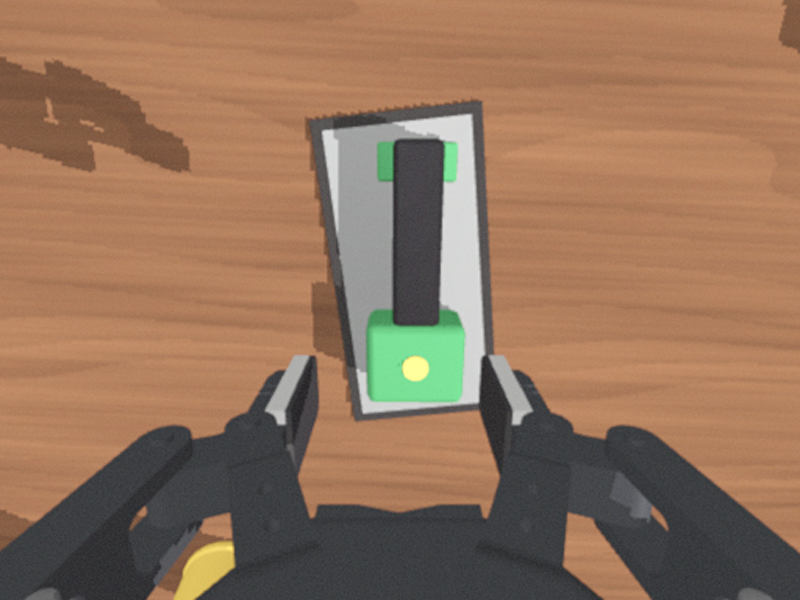

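```bash
python3 - <<'E'
from p import *
f=lambda L,z:np.array([px2w('w15',u/1.5625,v/1.5625,z)[:2]*1000 for u,v in L])
m=f([(308,120),(482,101),(495,404),(357,420)],.004)
an=lambda d:np.degrees(np.arctan2(d[1],d[0])).round(2)
print('mat',m.round(1).tolist(),m.mean(0),an(m[3]-m[0]),an(m[2]-m[1]),an(m[1]-m[0])-90,an(m[2]-m[3])-90)
h=f([(396,142),(441,142),(438,325),(393,325)],.042)
print('handle',h.round(1).tolist(),h.mean(0),an(h[3]-h[0]),an(h[2]-h[1]))
d=f([(371,401),(463,401)],.042);print('head front',d.round(1).tolist(),an(d[1]-d[0])-90)
ft=f([(378,142),(457,142)],.014);print('foot rear',ft.round(1).tolist(),an(ft[1]-ft[0])-90,np.linalg.norm(ft[1]-ft[0]))
E
```

```text
mat [[402.6, 291.9], [386.5, 401.3], [600.3, 432.4], [619.2, 327.1]] [502.15447166 363.18613941] 9.24 8.27 8.370000000000005 10.170000000000002
handle [[414.6, 348.7], [413.4, 374.1], [523.4, 380.1], [524.7, 351.6]] [469.04046109 363.62445252] 1.5 3.15
head front [[579.6, 339.2], [576.8, 400.6]] 2.6500000000000057
foot rear [[414.2, 337.3], [412.0, 386.5]] 2.569999999999993 49.228089118983924
```

Request:
drive_tool:
  increments:
    - {"delta_pos": [-5.5,13.5,20],"turn": -0.006,"jaw": 0.3}
    - {"delta_pos": [0,0,30],"turn": 0,"jaw": 0.3}
    - {"delta_pos": [0,0,30],"turn": 0,"jaw": 0.3}
    - {"delta_pos": [0,0,30],"turn": 0,"jaw": 0.3}
    - {"delta_pos": [0,0,25],"turn": 0,"jaw": 0.3}
    - {"delta_pos": [0,0,16],"turn": 0,"jaw": 0.3}
    - {"delta_pos": [0,0,0],"turn": 0,"jaw": 0.3}
    - {"delta_pos": [0,0,0],"turn": 0,"jaw": 0.3}

```text
time: 24.55
tool_pos: [0.5022, 0.364, 0.1868]
tcp_rot: [0.069, -3.138, 0.004]
wrist_force: [0.8, -0.4, 0.5]
width: 0.653
grip_force: 0.0
```

Request:
drive_tool:
  increments:
    - {"delta_pos": [0,0,0],"turn": 0,"jaw": -0.9}
    - {"delta_pos": [0,0,0],"turn": 0,"jaw": -0.9}
    - {"delta_pos": [0,0,0],"turn": 0,"jaw": -0.9}
    - {"delta_pos": [0,0,0],"turn": 0,"jaw": -0.9}
    - {"delta_pos": [0,0,0],"turn": 0,"jaw": -0.9}
    - {"delta_pos": [0,0,0],"turn": 0,"jaw": -0.9}
  grip_force: 70

```text
time: 25.05
tool_pos: [0.5037, 0.3664, 0.1907]
tcp_rot: [-0.073, 3.137, 0.002]
wrist_force: [1.1, -2.1, 7.1]
width: 0.34
grip_force: 72.7
```

```bash
python3 - <<'E'
from p import *
a=plan(502,365,350,92.6,6)
E
```

```text
from [503.7 366.4 190.7] 92.7 rows 6 turn/row 0.0002 tilt [ 0.004  0.002 -1.   ] q [ 0.59  0.37  1.89 -0.    0.87 -1.03] w 0.34 F [ 1.1 -2.1  7.1]
[0.3, -0.2, -26.6]
[0.3, -0.2, -26.6]
[0.3, -0.2, -26.6]
[0.3, -0.2, -26.6]
[0.3, -0.2, -26.6]
[0.3, -0.2, -26.6]
```

Request:
drive_tool:
  increments:
    - {"delta_pos": [0,0,-8],"turn": 0,"jaw": -0.9}
    - {"delta_pos": [0,0,-20],"turn": 0,"jaw": -0.9}
    - {"delta_pos": [0,0,-30],"turn": 0,"jaw": -0.9}
    - {"delta_pos": [0,0,-35],"turn": 0,"jaw": -0.9}
    - {"delta_pos": [0,0,-35],"turn": 0,"jaw": -0.9}
    - {"delta_pos": [0,0,-25],"turn": 0,"jaw": -0.9}
    - {"delta_pos": [0,0,-10],"turn": 0,"jaw": -0.9}
    - {"delta_pos": [0,0,0],"turn": 0,"jaw": -0.9}

```text
time: 25.72
tool_pos: [0.5032, 0.3667, 0.3552]
tcp_rot: [-0.073, 3.135, 0.006]
wrist_force: [0.4, 1.2, -1.5]
width: 0.335
grip_force: 71.6
```

Request:
drive_tool:
  increments:
    - {"delta_pos": [0,0,0],"turn": 0,"jaw": -0.9}
    - {"delta_pos": [0,0,0],"turn": 0,"jaw": -0.9}

```text
time: 25.88
tool_pos: [0.5016, 0.3654, 0.3485]
tcp_rot: [0.073, -3.137, 0.004]
wrist_force: [-0.3, 0.1, -1.6]
width: 0.338
grip_force: 71.6
```

```bash
python3 - <<'E'
from p import *
snap('wrist','w16');snap('side','s16')
A=cv2.resize(cv2.imread('pics/w16.png'),(400,300));B=cv2.resize(cv2.imread('pics/s16.png')[40:190,110:310],(400,300),interpolation=cv2.INTER_CUBIC)
cv2.imwrite('pics/v16.png',np.hstack([A,B]))
a=plan(537.9,-372.2,350,85,24)
E
```

```text
from [501.7 365.4 348.1] 92.7 rows 24 turn/row 0.0056 tilt [-0.004 -0.003 -1.   ] q [ 0.59  0.2   1.78  0.    1.16 -1.03] w 0.33 F [-0.6  0.2 -1.7]
[-0.1, -30.8, -0.1]
[-0.3, -30.8, -0.1]
[-0.4, -30.8, -0.1]
[-0.6, -30.8, -0.1]
[-0.8, -30.8, -0.1]
[-0.9, -30.8, -0.1]
[-1.1, -30.8, -0.1]
[-1.3, -30.7, -0.1]
[-1.5, -30.7, -0.1]
[-1.6, -30.7, -0.1]
[-1.8, -30.7, -0.1]
[-2.0, -30.7, -0.1]
[-2.1, -30.7, -0.1]
[-2.3, -30.7, -0.1]
[-2.5, -30.7, -0.1]
[-2.6, -30.7, -0.1]
[-2.8, -30.6, -0.1]
[-3.0, -30.6, -0.1]
[-3.2, -30.6, -0.1]
[-3.3, -30.6, -0.1]
[-3.5, -30.6, -0.1]
[-3.7, -30.6, -0.1]
[-3.8, -30.5, -0.1]
[-4.0, -30.5, -0.1]
```

View pics/v16.png

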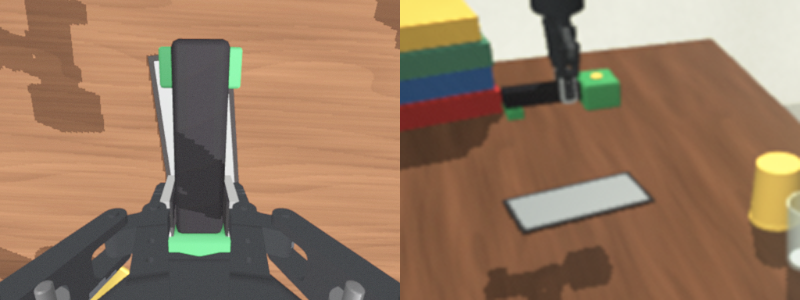

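```bash
python3 - <<'E'
from p import *
t=np.radians(2.7);ex=np.array([np.cos(t),np.sin(t),0]);ey=np.array([-ex[1],ex[0],0])
b=np.array([.5017,.3654,.3481-.1867])-.0067*ex
for n,(x,y,z) in dict(rearL=(-.085,-.015,.038),rearR=(-.085,.015,.038),footL=(-.084,-.025,.012),footR=(-.084,.025,.012)).items():
    print(n,np.round(np.array(w2px('w16',b+x*ex+y*ey+np.array([0,0,z])))/1.28,1))
E
```

```text
rearL [168.5  41.1]
rearR [229.5  41.1]
footL [157.8  49.8]
footR [240.5  49.8]
```

Request:
drive_tool:
  increments:
    - {"delta_pos": [0,-31,0],"turn": 0.0056,"jaw": -0.9}
    - {"delta_pos": [0,-31,0],"turn": 0.0056,"jaw": -0.9}
    - {"delta_pos": [-0.5,-31,0],"turn": 0.0056,"jaw": -0.9}
    - {"delta_pos": [-0.5,-31,0],"turn": 0.0056,"jaw": -0.9}
    - {"delta_pos": [-1,-31,0],"turn": 0.0056,"jaw": -0.9}
    - {"delta_pos": [-1,-31,0],"turn": 0.0056,"jaw": -0.9}
    - {"delta_pos": [-1,-31,0],"turn": 0.0056,"jaw": -0.9}
    - {"delta_pos": [-1,-31,0],"turn": 0.0056,"jaw": -0.9}

```text
time: 26.65
tool_pos: [0.5134, 0.1167, 0.3493]
tcp_rot: [0.002, -3.138, 0.001]
wrist_force: [1.1, 0.2, -2.4]
width: 0.335
grip_force: 71.5
```

Request:
drive_tool:
  increments:
    - {"delta_pos": [-1.5,-31,0],"turn": 0.0056,"jaw": -0.9}
    - {"delta_pos": [-1.5,-31,0],"turn": 0.0056,"jaw": -0.9}
    - {"delta_pos": [-2,-31,0],"turn": 0.0056,"jaw": -0.9}
    - {"delta_pos": [-2,-31,0],"turn": 0.0056,"jaw": -0.9}
    - {"delta_pos": [-2,-31,0],"turn": 0.0056,"jaw": -0.9}
    - {"delta_pos": [-2,-31,0],"turn": 0.0056,"jaw": -0.9}
    - {"delta_pos": [-2.5,-31,0],"turn": 0.0056,"jaw": -0.9}
    - {"delta_pos": [-2.5,-31,0],"turn": 0.0056,"jaw": -0.9}

```text
time: 27.32
tool_pos: [0.5249, -0.1314, 0.3493]
tcp_rot: [-0.069, -3.138, -0.001]
wrist_force: [1.0, 1.2, -2.8]
width: 0.34
grip_force: 71.5
```

Request:
drive_tool:
  increments:
    - {"delta_pos": [-3,-31,0],"turn": 0.0056,"jaw": -0.9}
    - {"delta_pos": [-3,-31,0],"turn": 0.0056,"jaw": -0.9}
    - {"delta_pos": [-3,-31,0],"turn": 0.0056,"jaw": -0.9}
    - {"delta_pos": [-3,-31,0],"turn": 0.0056,"jaw": -0.9}
    - {"delta_pos": [-3.5,-31,0],"turn": 0.0056,"jaw": -0.9}
    - {"delta_pos": [-3.5,-31,0],"turn": 0.0056,"jaw": -0.9}
    - {"delta_pos": [-4,-25,0],"turn": 0.0056,"jaw": -0.9}
    - {"delta_pos": [-4,-20,0],"turn": 0.0056,"jaw": -0.9}

```text
time: 27.98
tool_pos: [0.5376, -0.3644, 0.3488]
tcp_rot: [-0.141, -3.135, -0.002]
wrist_force: [0.6, 0.6, -1.3]
width: 0.333
grip_force: 71.5
```

Request:
drive_tool:
  increments:
    - {"delta_pos": [0,0,0],"turn": 0,"jaw": -0.9}
    - {"delta_pos": [0,0,0],"turn": 0,"jaw": -0.9}

```text
time: 28.15
tool_pos: [0.5378, -0.3632, 0.3489]
tcp_rot: [-0.141, -3.135, -0.003]
wrist_force: [-0.4, 1.1, -1.4]
width: 0.334
grip_force: 71.5
```

```bash
python3 - <<'E'
from p import *
a=plan(537.9,-372.2,326,85,2)
E
```

```text
from [ 537.8 -363.2  348.9] 84.8 rows 2 turn/row -0.0014 tilt [-0.003  0.002 -1.   ] q [-0.63  0.25  1.72  0.    1.17 -2.11] w 0.33 F [-0.4  1.1 -1.4]
[-0.4, -4.5, 11.5]
[-0.4, -4.5, 11.5]
```

Request:
drive_tool:
  increments:
    - {"delta_pos": [-0.5,-4.5,10],"turn": 0,"jaw": -0.9}
    - {"delta_pos": [-0.5,-4.5,10],"turn": 0,"jaw": -0.9}
    - {"delta_pos": [0,0,3],"turn": 0,"jaw": -0.9}
    - {"delta_pos": [0,0,0],"turn": 0,"jaw": -0.9}
    - {"delta_pos": [0,0,0],"turn": 0,"jaw": -0.9}
    - {"delta_pos": [0,0,0],"turn": 0,"jaw": -0.9}

```text
time: 28.65
tool_pos: [0.5387, -0.3709, 0.3284]
tcp_rot: [0.138, 3.138, 0.0]
wrist_force: [-0.7, 0.2, -1.5]
width: 0.337
grip_force: 71.5
```

```bash
python3 - <<'E'
from p import *
plan(537.9,-372.2,326,85,1)
print('dot on mat',px2w('w15',415/1.5625,368/1.5625,.044)*1000)
snap('side','s17');snap('top','t17')
for n in ('s17','t17'):
    h=cv2.cvtColor(cv2.imread(f'pics/{n}.png'),cv2.COLOR_BGR2HSV)
    for nm,m in (('dot',(abs(h[...,0].astype(int)-26)<7)&(h[...,1]>100)&(h[...,2]>150)),('green',(h[...,0]>45)&(h[...,0]<85)&(h[...,1]>100)&(h[...,2]>40))):
        k,l,st,ce=cv2.connectedComponentsWithStats(m.astype(np.uint8))
        for j in range(1,k):
            if st[j,4]>8: print(n,nm,st[j].tolist(),ce[j].round(1),'z.18',(px2w(n,*ce[j],.18)*1000).round(1))
    print('exp dot px',w2px(n,[.586,-.3764,.18]))
E
```

```text
from [ 538.7 -370.9  328.4] 85.0 rows 1 turn/row -0.0003 tilt [ 0.  0. -1.] q [-0.64  0.28  1.73  0.    1.13 -2.12] w 0.34 F [-0.7  0.2 -1.5]
[0.7, -1.3, 2.4]
dot on mat [553.05899932 367.09209806  44.        ]
s17 dot [83, 32, 68, 35, 1726] [115.6  48.7] z.18 [299.7 815.  180. ]
s17 dot [284, 116, 13, 39, 306] [290.5 135.2] z.18 [664.9  11.6 180. ]
s17 dot [336, 252, 8, 8, 44] [340.1 255.3] z.18 [ 591.9 -371.1  180. ]
s17 green [20, 1, 31, 67, 1267] [35.  31.2] z.18 [  -5.7 1151.9  180. ]
s17 green [324, 242, 37, 46, 995] [343.  267.6] z.18 [ 584.  -395.2  180. ]
s17 green [254, 289, 16, 11, 138] [261.6 294.1] z.18 [ 450.2 -402.3  180. ]
exp dot px (np.float64(338.3575449006025), np.float64(258.5921867484033))
t17 dot [140, 89, 37, 43, 1010] [156.7 110. ] z.18 [725.9 188.2 180. ]
t17 dot [417, 173, 8, 7, 45] [420.2 176.2] z.18 [ 587.2 -377.9  180. ]
t17 green [399, 164, 35, 27, 590] [414.  174.4] z.18 [ 591.  -364.7  180. ]
t17 green [400, 231, 8, 11, 86] [403.6 236. ] z.18 [ 459.5 -332.1  180. ]
exp dot px (np.float64(419.52623941463764), np.float64(176.70100283632578))
```

Request:
drive_tool:
  increments:
    - {"delta_pos": [0.7,-1.5,2.5],"turn": 0,"jaw": -0.9}
    - {"delta_pos": [0,0,0],"turn": 0,"jaw": -0.9}
    - {"delta_pos": [0,0,0],"turn": 0,"jaw": -0.9}
    - {"delta_pos": [0,0,0],"turn": 0,"jaw": -0.9}
    - {"delta_pos": [0,0,0],"turn": 0,"jaw": -0.9}
    - {"delta_pos": [0,0,0],"turn": 0,"jaw": -0.9}
    - {"delta_pos": [0,0,0],"turn": 0,"jaw": -0.9}
    - {"delta_pos": [0,0,0],"turn": 0,"jaw": -0.9}

```text
time: 29.42
tool_pos: [0.5378, -0.3728, 0.3258]
tcp_rot: [0.138, 3.139, -0.0]
wrist_force: [-0.3, 0.7, -1.7]
width: 0.338
grip_force: 71.5
```

Request:
drive_tool:
  increments:
    - {"delta_pos": [0,0,0],"turn": 0,"jaw": -0.9}
    - {"delta_pos": [0,0,0],"turn": 0,"jaw": -0.9}
    - {"delta_pos": [0,0,0],"turn": 0,"jaw": -0.9}
    - {"delta_pos": [0,0,0],"turn": 0,"jaw": -0.9}
    - {"delta_pos": [0,0,0],"turn": 0,"jaw": -0.9}
    - {"delta_pos": [0,0,0],"turn": 0,"jaw": -0.9}
    - {"delta_pos": [0,0,0],"turn": 0,"jaw": -0.9}
    - {"delta_pos": [0,0,0],"turn": 0,"jaw": -0.9}

```text
time: 30.08
tool_pos: [0.5377, -0.3728, 0.3258]
tcp_rot: [-0.138, -3.139, 0.0]
wrist_force: [-0.0, -0.0, -1.7]
width: 0.335
grip_force: 71.5
```

Request:
drive_tool:
  increments:
    - {"delta_pos": [0,0,0],"turn": 0,"jaw": -0.9}
    - {"delta_pos": [0,0,0],"turn": 0,"jaw": -0.9}
    - {"delta_pos": [0,0,0],"turn": 0,"jaw": -0.9}
    - {"delta_pos": [0,0,0],"turn": 0,"jaw": -0.9}
    - {"delta_pos": [0,0,0],"turn": 0,"jaw": -0.9}
    - {"delta_pos": [0,0,0],"turn": 0,"jaw": -0.9}
    - {"delta_pos": [0,0,0],"turn": 0,"jaw": -0.9}
    - {"delta_pos": [0,0,0],"turn": 0,"jaw": -0.9}

```text
time: 30.75
tool_pos: [0.5377, -0.3728, 0.3258]
tcp_rot: [0.139, 3.139, -0.0]
wrist_force: [0.5, -0.1, -1.3]
width: 0.335
grip_force: 71.5
```

Request:
drive_tool:
  increments:
    - {"delta_pos": [0,0,0],"turn": 0,"jaw": -0.9}
    - {"delta_pos": [0,0,0],"turn": 0,"jaw": -0.9}
    - {"delta_pos": [0,0,0],"turn": 0,"jaw": -0.9}
    - {"delta_pos": [0,0,0],"turn": 0,"jaw": -0.9}
    - {"delta_pos": [0,0,0],"turn": 0,"jaw": -0.9}
    - {"delta_pos": [0,0,0],"turn": 0,"jaw": -0.9}
    - {"delta_pos": [0,0,0],"turn": 0,"jaw": -0.9}
    - {"delta_pos": [0,0,0],"turn": 0,"jaw": -0.9}

```text
time: 31.42
tool_pos: [0.5377, -0.3729, 0.3258]
tcp_rot: [0.139, 3.139, -0.0]
wrist_force: [-0.2, 0.0, -2.0]
width: 0.338
grip_force: 71.5
```

```bash
python3 - <<'E'
from p import *
t=np.radians(9.0)
x,y=502.2+6.7*np.cos(t),363.2+6.7*np.sin(t)
a=plan(x,y,350,99.0,24)
E
```

```text
from [ 537.7 -372.9  325.8] 84.9 rows 24 turn/row -0.0102 tilt [ 0. -0. -1.] q [-0.64  0.28  1.73 -0.    1.13 -2.13] w 0.34 F [-0.2  0.  -2. ]
[3.9, 30.5, -1.0]
[3.6, 30.5, -1.0]
[3.3, 30.6, -1.0]
[3.0, 30.6, -1.0]
[2.7, 30.6, -1.0]
[2.3, 30.6, -1.0]
[2.0, 30.7, -1.0]
[1.7, 30.7, -1.0]
[1.4, 30.7, -1.0]
[1.1, 30.7, -1.0]
[0.8, 30.7, -1.0]
[0.5, 30.7, -1.0]
[0.1, 30.7, -1.0]
[-0.2, 30.7, -1.0]
[-0.5, 30.7, -1.0]
[-0.8, 30.7, -1.0]
[-1.1, 30.7, -1.0]
[-1.4, 30.7, -1.0]
[-1.7, 30.7, -1.0]
[-2.1, 30.7, -1.0]
[-2.4, 30.6, -1.0]
[-2.7, 30.6, -1.0]
[-3.0, 30.6, -1.0]
[-3.3, 30.6, -1.0]
```

Request:
drive_tool:
  increments:
    - {"delta_pos": [4,30.5,-4],"turn": -0.0102,"jaw": -0.9}
    - {"delta_pos": [4,30.5,-4],"turn": -0.0102,"jaw": -0.9}
    - {"delta_pos": [3,30.5,-4],"turn": -0.0102,"jaw": -0.9}
    - {"delta_pos": [3,30.5,-4],"turn": -0.0102,"jaw": -0.9}
    - {"delta_pos": [3,30.5,-4],"turn": -0.0102,"jaw": -0.9}
    - {"delta_pos": [2,30.5,-4],"turn": -0.0102,"jaw": -0.9}
    - {"delta_pos": [2,30.5,0],"turn": -0.0102,"jaw": -0.9}
    - {"delta_pos": [2,30.5,0],"turn": -0.0102,"jaw": -0.9}

```text
time: 32.08
tool_pos: [0.5275, -0.1265, 0.3505]
tcp_rot: [0.01, 3.14, -0.0]
wrist_force: [0.4, 0.3, -1.8]
width: 0.336
grip_force: 71.5
```

Request:
drive_tool:
  increments:
    - {"delta_pos": [1.5,30.5,0],"turn": -0.0102,"jaw": -0.9}
    - {"delta_pos": [1,30.5,0],"turn": -0.0102,"jaw": -0.9}
    - {"delta_pos": [1,30.5,0],"turn": -0.0102,"jaw": -0.9}
    - {"delta_pos": [0.5,30.5,0],"turn": -0.0102,"jaw": -0.9}
    - {"delta_pos": [0,30.5,0],"turn": -0.0102,"jaw": -0.9}
    - {"delta_pos": [0,30.5,0],"turn": -0.0102,"jaw": -0.9}
    - {"delta_pos": [-0.5,30.5,0],"turn": -0.0102,"jaw": -0.9}
    - {"delta_pos": [-1,30.5,0],"turn": -0.0102,"jaw": -0.9}

```text
time: 32.75
tool_pos: [0.5176, 0.1175, 0.3501]
tcp_rot: [-0.119, 3.139, 0.0]
wrist_force: [1.2, -0.2, -1.8]
width: 0.336
grip_force: 71.6
```

Request:
drive_tool:
  increments:
    - {"delta_pos": [-1,30.5,0],"turn": -0.0102,"jaw": -0.9}
    - {"delta_pos": [-1.5,30.5,0],"turn": -0.0102,"jaw": -0.9}
    - {"delta_pos": [-2,30.5,0],"turn": -0.0102,"jaw": -0.9}
    - {"delta_pos": [-2,30.5,0],"turn": -0.0102,"jaw": -0.9}
    - {"delta_pos": [-2.5,30.5,0],"turn": -0.0102,"jaw": -0.9}
    - {"delta_pos": [-3,30.5,0],"turn": -0.0102,"jaw": -0.9}
    - {"delta_pos": [-3,25,0],"turn": -0.0102,"jaw": -0.9}
    - {"delta_pos": [-3,20,0],"turn": -0.0102,"jaw": -0.9}

```text
time: 33.42
tool_pos: [0.5108, 0.3469, 0.35]
tcp_rot: [-0.248, 3.131, 0.001]
wrist_force: [-0.2, -0.1, -2.2]
width: 0.336
grip_force: 71.6
```

Request:
drive_tool:
  increments:
    - {"delta_pos": [0,0,0],"turn": 0,"jaw": -0.9}
    - {"delta_pos": [0,0,0],"turn": 0,"jaw": -0.9}

```text
time: 33.58
tool_pos: [0.5109, 0.3458, 0.3496]
tcp_rot: [0.249, -3.132, 0.001]
wrist_force: [0.2, -0.8, -2.0]
width: 0.336
grip_force: 71.5
```

```bash
python3 - <<'E'
from p import *
t=np.radians(8.8)
x,y=502.2+6.7*np.cos(t),363.2+6.7*np.sin(t)
a=plan(x,y,210,98.8,6)
E
```

```text
from [510.9 345.8 349.6] 99.1 rows 6 turn/row 0.0008 tilt [-0. -0. -1.] q [ 0.55  0.19  1.79 -0.    1.15 -1.17] w 0.34 F [ 0.2 -0.8 -2. ]
[-0.1, 3.1, 23.3]
[-0.1, 3.1, 23.3]
[-0.1, 3.1, 23.3]
[-0.1, 3.1, 23.3]
[-0.1, 3.1, 23.3]
[-0.1, 3.1, 23.3]
```

Request:
drive_tool:
  increments:
    - {"delta_pos": [0,6,20],"turn": 0.004,"jaw": -0.9}
    - {"delta_pos": [0,6,30],"turn": 0,"jaw": -0.9}
    - {"delta_pos": [0,6.5,30],"turn": 0,"jaw": -0.9}
    - {"delta_pos": [0,0,30],"turn": 0,"jaw": -0.9}
    - {"delta_pos": [0,0,20],"turn": 0,"jaw": -0.9}
    - {"delta_pos": [0,0,10],"turn": 0,"jaw": -0.9}
    - {"delta_pos": [0,0,0],"turn": 0,"jaw": -0.9}
    - {"delta_pos": [0,0,0],"turn": 0,"jaw": -0.9}

```text
time: 34.25
tool_pos: [0.5087, 0.3624, 0.21]
tcp_rot: [0.238, -3.132, 0.001]
wrist_force: [0.1, 0.4, -0.6]
width: 0.338
grip_force: 71.5
```

```bash
python3 - <<'E'
from p import *
t=np.radians(8.8)
x,y=502.2+6.7*np.cos(t),363.2+6.7*np.sin(t)
a=plan(x,y,191,98.8,1)
E
```

```text
from [508.7 362.4 210. ] 98.7 rows 1 turn/row -0.0019 tilt [-0. -0. -1.] q [ 0.58  0.35  1.88 -0.    0.91 -1.14] w 0.34 F [ 0.1  0.4 -0.6]
[-0.4, 1.8, 19.0]
```

Request:
drive_tool:
  increments:
    - {"delta_pos": [0,1.8,8],"turn": 0,"jaw": -0.9}
    - {"delta_pos": [0,0,6],"turn": 0,"jaw": -0.9}
    - {"delta_pos": [0,0,3],"turn": 0,"jaw": -0.9}
    - {"delta_pos": [0,0,1],"turn": 0,"jaw": -0.9}
    - {"delta_pos": [0,0,0],"turn": 0,"jaw": -0.9}
    - {"delta_pos": [0,0,0],"turn": 0,"jaw": -0.9}

```text
time: 34.75
tool_pos: [0.5081, 0.3649, 0.192]
tcp_rot: [-0.24, 3.132, 0.0]
wrist_force: [0.8, -1.1, -1.3]
width: 0.335
grip_force: 71.5
```

Request:
drive_tool:
  increments:
    - {"delta_pos": [0,0,1],"turn": 0,"jaw": -0.9}
    - {"delta_pos": [0,0,1],"turn": 0,"jaw": -0.9}
    - {"delta_pos": [0,0,0],"turn": 0,"jaw": -0.9}
    - {"delta_pos": [0,0,0],"turn": 0,"jaw": -0.9}

```text
time: 35.08
tool_pos: [0.5083, 0.365, 0.1907]
tcp_rot: [-0.24, 3.132, 0.001]
wrist_force: [-1.5, -0.5, 5.3]
width: 0.337
grip_force: 72.2
```

Contact; release gently and lift away.

Request:
drive_tool:
  increments:
    - {"delta_pos": [0,0,0],"turn": 0,"jaw": -0.1}
    - {"delta_pos": [0,0,0],"turn": 0,"jaw": 0.1}
    - {"delta_pos": [0,0,0],"turn": 0,"jaw": 0.3}
    - {"delta_pos": [0,0,0],"turn": 0,"jaw": 0.3}
    - {"delta_pos": [0,0,-15],"turn": 0,"jaw": 0.3}
    - {"delta_pos": [0,0,-30],"turn": 0,"jaw": 0.3}
    - {"delta_pos": [0,0,-35],"turn": 0,"jaw": 0.3}
    - {"delta_pos": [0,0,-35],"turn": 0,"jaw": 0.3}

```text
time: 35.75
tool_pos: [0.5076, 0.3644, 0.3047]
tcp_rot: [0.239, -3.13, 0.002]
wrist_force: [1.1, 0.3, -0.3]
width: 0.656
grip_force: 0.0
```

Request:
drive_tool:
  increments:
    - {"delta_pos": [0,0,-35],"turn": 0,"jaw": 0.3}
    - {"delta_pos": [0,0,0],"turn": 0,"jaw": 0.3}
    - {"delta_pos": [0,0,0],"turn": 0,"jaw": 0.3}

```text
time: 36.0
tool_pos: [0.5091, 0.3655, 0.3435]
tcp_rot: [-0.239, 3.126, 0.005]
wrist_force: [-0.7, -0.4, -0.3]
width: 0.649
grip_force: 0.0
```

```bash
python3 - <<'E'
from p import *
snap('wrist','w18');snap('top','t18');snap('side','s18')
A=cv2.resize(cv2.imread('pics/w18.png'),(800,600),interpolation=cv2.INTER_CUBIC)[:420,200:600]
B=cv2.resize(cv2.imread('pics/t18.png'),(400,300));C=cv2.resize(cv2.imread('pics/s18.png'),(400,300))
cv2.imwrite('pics/v18.png',np.hstack([np.vstack([A,np.zeros((180,400,3),np.uint8)]),np.vstack([B,C])]))
print(bot.read_state()['tool_pos'])
E
```

```text
[0.50741055 0.36436239 0.33792819]
```

View pics/v18.png

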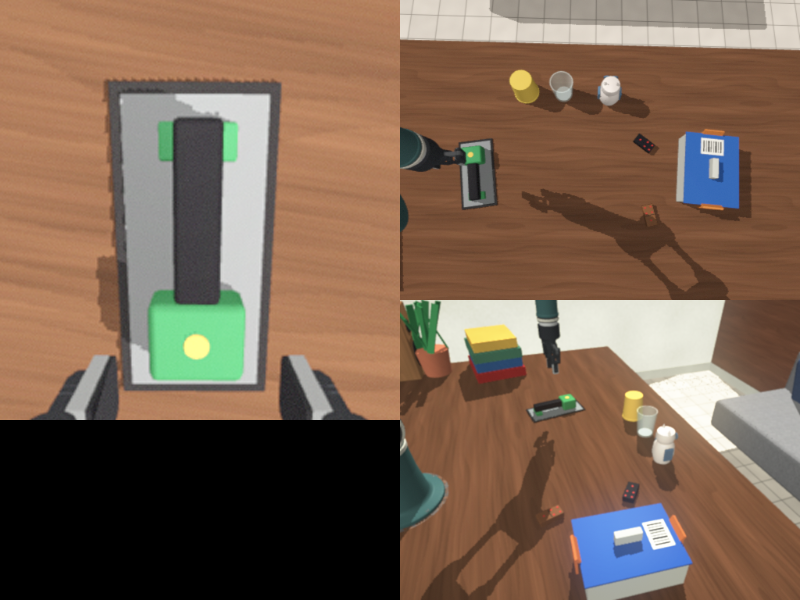

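```bash
python3 - <<'E'
from p import *
f=lambda L,z:np.array([px2w('w18',(u+200)/1.5625,v/1.5625,z)[:2]*1000 for u,v in L])
m=f([(108,82),(280,82),(264,389),(124,390)],.004);print('mat',m.mean(0),m.round(0).tolist())
h=f([(175,119),(221,119),(242,380),(151,380)],.042)
r=(h[0]+h[1])/2;q=(h[2]+h[3])/2;d=(q-r)/np.linalg.norm(q-r);print('rear',r,'front',q,'len',np.linalg.norm(q-r),'orig',r+85*d,q-83*d,np.degrees(np.arctan2(d[1],d[0])))
E
```

```text
mat [502.74202382 362.8955791 ] [[403.0, 293.0], [386.0, 400.0], [602.0, 433.0], [620.0, 326.0]]
rear [418.38101641 352.57498543] front [582.10013163 376.9255078 ] len 165.52007922922306 orig [502.45616221 365.07977887] [500.00322456 364.71494479] 8.459785973209687
```

Within about 2 mm of the mat's centre, and aligned. Handing in.

```bash
python3 -c "
from workcell import bot
print(bot.finish_job())"
```

```text
the job is handed in; nothing more can be done
None
```

The job is handed in at about 36 s: the three cream dominoes are in the tub and the lid is snapped home under both catches. The wand was held level over the label for over 2 s, then put back about 2 mm from the mat's centre; the hand-in gave no verdict.

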